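# Load the vial carousel into the autosampler

## Robot

A 6-joint arm with a two-finger parallel gripper is mounted at the origin on the work surface. World frame = base frame: x ahead of the robot, y to its left, z up, the work surface at z = 0. Lengths are in mm, angles in rad, forces in N, time in s.
With the tool pointing down it reaches from about 250 to 725 mm from the base axis. Payload 4 kg.
Tool frame: the origin (TCP) lies between the finger pads; the fingertips stand 22 mm ahead of it and the grasp point (between the pads) lies 3 mm ahead of it; x points along the fingers, y is the direction in which the jaws open and shut, and the axes are right-handed (so a half turn about x gives the same grasp; the last joint's range is limited). The gripper opens to 85 mm and grips with 20 to 120 N. Pads are 22 mm wide; open, the fingers measure 114 mm over their backs; the gripper's body (76 mm by 85 mm) begins 54 mm behind the grasp point. The pads swing forward as they close: fully open they stand 13 mm farther back than shut.
Start: joints at [-1.145, 0.241, 0.005, 1.335, 0, 1.571], TCP at [206.523, -455.355, 221.006] pointing down, gripper open.
Joint ranges: [-2.72, 2.72], [-1.05, 1.87], [-1.09, 1.28], [-1.99, 2.15], [-1.42, 1.44], [-3.14, 3.14]. Speed limits (rad/s): [2.79, 2.79, 3.14, 3.14, 3.14, 3.14].

## Interface

Orientations are given as a rotation vector (axis times angle).
In Python, from bench import robot gives the robot as it stands. The module is installed in compiled form; this text tells all that it offers.
- The arm moves only by the tool step_arm, never from a script. Its argument "commands" is a list of rows, each an object of numbers: "gripper": the closure, from 0 (fully open) to 1 (shut); "tx", "ty", "tz": the shift along the tool's x, y, z in mm; "twist": the turn about the tool's x in rad. In form: [{"gripper": .., "tx": .., "ty": .., "tz": .., "twist": ..}, ...]. A call has 1 to 12 rows; each row is the pose to reach, as a shift and turn from the pose measured when the call began, along the tool's axes at that moment; what a row does not reach only later rows make up. A row lasts 1/12 s, in which the tool goes at most 41.7 mm and 7.16 degrees, less where a joint would pass 70% of its speed; a pose out of reach is approached as far as the arm can. A call with a gripper value outside its range is refused whole. The fingers move at their own pace and stop on an object; the grip force is fixed at half the most. Time passes only in rows, so rows that repeat a pose let the fingers close. It gives the time, the measured TCP pose, the force and the opening at its end, in the units of the state.
- robot.sense(): the state, without advancing time (a new reading comes with each control period).
- robot.get_image(name): name is "scene" or "top" or "wrist"; returns a dict with "img" (420x560x3 uint8, red, green, blue), "fx", "fy", "cx", "cy" (pixels), "world_to_cam" (4x4, takes a point from world to camera coordinates). Camera axes: x right, y down, z forward; pixel columns grow to the right and rows downward; lengths in mm; the calibration is good to about 2 mm. A picture is of the moment at which its call begins. There is no depth.
- robot.close_job(): hands the job in, once; it reports no verdict.
The state is a dict: "t": time; "joint_positions": joint angles; "qvel": joint speeds; "tau": joint torques, N m; "eef_pos": TCP position; "eef_rot": TCP orientation; "wrist_force": force on the tool from outside, world axes, zero at the start; "torque": the same for the moment, N m; "width": finger opening in mm.
Only numpy, scipy, OpenCV 4.12 (cv2) and the standard library are available. Lean on these libraries where they do the work, as an engineer would, in place of code of your own. Each camera call takes 0.05 s, during which the arm holds its last target. There are 200 camera calls.

## Task

Load the autosampler: lift the vial carousel off the sloping stand by its handle, stand it level on the orange drive lugs of the turntable with its handle square to the instrument (in line with it or straight across), then turn it under light pressure until it drops fully home over the lugs. Let go of it, and then close the clear cover by its blue tab. Do not drop, slam or tip the carousel, and leave the other things on the bench where they are.

Things in the scene. Friction and masses are not known exactly. Their poses are not given: they have to be found in the camera images.
- handle (a point): Centre of the light grey carrying handle on the black vial carousel (loose, about 0.42 kg): an upright flat bar 70 mm long (along this point's x), 14 mm thick (y), 46 mm high (z). z is the carousel's axis, out of its top. 16 capped vials ring the handle at radius 63 mm; the cap tops are 11 mm below this point, the handle's top 23 mm above it, the flat top plate 23 mm below it.
- foot (a point): Centre of the carousel's underside, 63 mm below the handle's centre along its axis; axes as the handle's. The carousel is 150 mm across. Its foot has four open slots, 19 mm wide and 10 mm deep, along its +x, -x, +y and -y (so every 90 degrees is alike), and a 33 mm centre bore. The lugs have about 5 degrees of play each way in the slots: turn slowly or in small steps.
- stand: White sheet-metal loading stand, fixed, 180 x 170 mm, 120 mm high, origin on the bench 60 mm in front (-x) of its middle. Its plate slopes 30 degrees, low on its -x side (roughly towards the robot). At the start the carousel lies on it, axis tilted 30 degrees towards the stand's -x, handle running up the slope, rim against a lip 18 mm high at the low edge; lift it off along its own axis.
- sampler: Dark blue autosampler base, fixed, 265 (x) x 230 (y) mm, deck 75 mm high, origin at the centre of its underside, below the turntable's axis; its front is its -x side, towards the robot. A needle arm is parked over the deck along its +y side, 83 mm from the turntable's axis, up to 158 mm above the bench.
- seat (a point): Centre of the turntable's flat top, 82 mm above the bench; axes as the autosampler's (z up), not turning with the turntable. A round boss centres the carousel: 29 mm across, straight for 18 mm, then a round nose up to 32 mm. When fully home, the carousel's underside is on this face and its handle's centre 63 mm above it. The motor holds the turntable still.
- lugs (a point): Point on the axis at the height of the tops of the four orange drive lugs (10 mm above the seat), axes as the autosampler's. Lugs: 90 degrees apart, 38 mm from the axis, 16 mm radial x 12 mm wide. Their turn is not reported, only seen: one is 17 to 69 degrees anticlockwise of the autosampler's +x, so a carousel set down square stands on them and drops after a turn of 17 to 73 degrees.
- cover (a joint): Angle of the clear box-shaped cover (rad): 0 closed, about 1.6 wide open, as it starts. The hinge runs along the autosampler's y, at its back. It has a soft-close damper: let go below about 0.9 it sinks shut by itself in a few seconds, above about 1.2 it falls back open.
- cover_hinge (a point): Point on the cover's hinge axis, mid-width, 108 mm behind (+x of) the turntable's axis, 76 mm above the bench; axes as the autosampler's. The open cover stands above and behind this line.
- tab (a point): Centre of the blue grip tab on the cover's front: 34 mm deep (this point's x), 64 mm wide (y), 10 mm thick (z). Its -x points out of the cover's flat front panel, which begins 17 mm behind this point; with the cover open that is up. With the cover closed the tab lies 229 mm forward (-x) of the hinge and 30 mm above it; it circles the hinge as the cover turns.
- dropper: Small amber bottle, 44 mm across, 85 mm high, bystander.
- capbox: Low blue box of vial caps, 85 x 55 x 30 mm, bystander.
- vialrack: White rack of vials, 70 x 130 mm, 46 mm high, bystander.
- solvent: Amber solvent bottle, 86 mm across, 175 mm high, bystander.
- beaker: Glass beaker, 70 mm across, 85 mm high, bystander.
- bufferjar: Clear jar, 72 mm across, 110 mm high, bystander.
- spanner: Steel spanner, 150 mm long, bystander.

How it is judged:
By the outcome, as a careful person would: the job done as asked, in the order asked, and still so for the second after the job is handed in, with the robot touching nothing.
It also fails if it takes over 72 s, if anything falls off the work surface, if the arm or the gripper's body presses on something with over 40 N, if the wrist force passes 120 N, or if a joint passes its speed limit or range.

## Working session

There is one attempt and no reset: what is moved stays moved. The work goes in short steps, Python scripts to look and compute and a tool call to move; the robot and the scene stay as the last step left them, time stands still between calls to the robot, and variables do not carry over. Pictures are saved under pics/ and viewed, about 8 in all and at most 12, crops included, and the job is handed in when it is done.

Besides the shell and the picture viewer there is one more tool, called after "Call:" by a JSON object that holds its "fn" and its "kwargs", one argument or row to a line. step_arm: Moves the arm, as the interface text tells. Its arguments: {"type":"object","properties":{"commands":{"type":"array"}},"required":["commands"]}

```bash
mkdir -p pics; cat > h.py <<'E'
import numpy as np, cv2
from scipy.spatial.transform import Rotation as R
from bench import robot
np.set_printoptions(precision=3,suppress=True)
def snap(n,f):
    d=robot.get_image(n); cv2.imwrite(f'pics/{f}.png',d['img'][:,:,::-1]); np.savez(f'pics/{f}.npz',**d); return d
def ray(d,u,v):
    W=np.linalg.inv(d['world_to_cam']); c=W[:3,3]
    r=W[:3,:3]@np.array([(u-d['cx'])/d['fx'],(v-d['cy'])/d['fy'],1]); return c,r/np.linalg.norm(r)
def onz(d,u,v,z):
    c,r=ray(d,u,v); return c+r*(z-c[2])/r[2]
def proj(d,p):
    q=d['world_to_cam']@np.append(p,1); return np.array([d['fx']*q[0]/q[2]+d['cx'],d['fy']*q[1]/q[2]+d['cy']])
def tri(*rs):
    A=0;b=0
    for c,r in rs:
        P=np.eye(3)-np.outer(r,r);A=A+P;b=b+P@c
    return np.linalg.solve(A,b)
def tool():
    s=robot.sense(); return np.array(s['eef_pos']),R.from_rotvec(s['eef_rot'])
E
python3 - <<'E'
from h import *
s=robot.sense();print(s); print(R.from_rotvec(s['eef_rot']).as_matrix())
for n in ['scene','top']:
    d=snap(n,n+'0'); print(n,d['fx'],np.linalg.inv(d['world_to_cam']))
E
```

```text
{'t': 0.0, 'joint_positions': array([-1.145,  0.241,  0.004,  1.335,  0.   ,  1.571]), 'qvel': array([-0.001,  0.001,  0.   ,  0.   , -0.001,  0.   ]), 'tau': array([  0.001, -37.232,  25.24 ,   0.017,  -0.   ,  -0.   ]), 'eef_pos': array([ 206.249, -454.752,  220.127]), 'eef_rot': array([ 1.987,  0.432, -1.988]), 'wrist_force': array([0.141, 0.821, 0.348]), 'torque': array([-0.029, -0.023, -0.031]), 'width': 85.24634874633955}
[[-0.001  0.413 -0.911]
 [ 0.002 -0.911 -0.413]
 [-1.    -0.002 -0.   ]]
scene 412.28229648005174 [[  -0.207    0.81    -0.549 1113.016]
 [   0.978    0.172   -0.116  111.689]
 [   0.      -0.561   -0.828  995.141]
 [   0.       0.       0.       1.   ]]
top 508.7668595811335 [[  -0.029   -0.996    0.084  340.344]
 [  -1.       0.028   -0.012    0.998]
 [   0.01    -0.084   -0.996 1917.888]
 [   0.       0.       0.       1.   ]]
```

```bash
python3 -c "
import cv2,numpy as np
a=cv2.imread('pics/scene0.png');b=cv2.imread('pics/top0.png')
print(a.shape)"
```

```text
(420, 560, 3)
```

View pics/scene0.png

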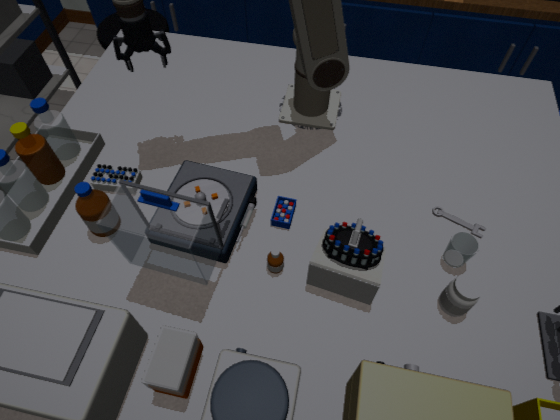

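View pics/top0.png

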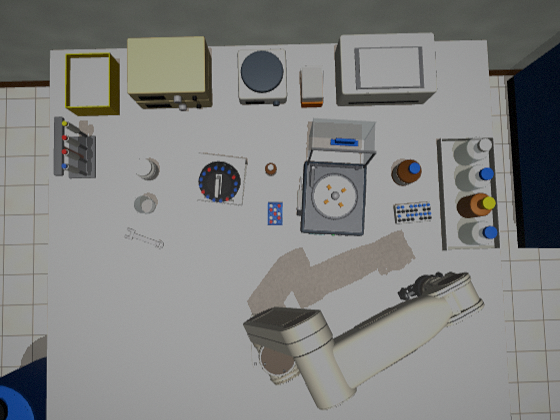

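Scene: the sampler is at about (205,205), with the open cover and blue tab at (158,200). The carousel handle is at about (357,233). Top: the handle is at about (219,186), lugs around (335,196), tab (344,142), dropper (271,169) and capbox (275,212).

```bash
python3 - <<'E'
from h import *
D={n:dict(np.load(f'pics/{n}0.npz')) for n in ['scene','top']}
def cen(m):
    n,l,st,c=cv2.connectedComponentsWithStats(m.astype(np.uint8)); return [(c[i].round(2),st[i,4]) for i in range(1,n) if st[i,4]>3]
roi={'scene':(160,170,90,70),'top':(300,160,70,80)}
P={}
for n,d in D.items():
    hsv=cv2.cvtColor(d['img'],cv2.COLOR_RGB2HSV); x,y,w,h=roi[n]
    m=cv2.inRange(hsv,(5,120,120),(22,255,255))>0; z=np.zeros_like(m); z[y:y+h,x:x+w]=1
    for c,a in cen(m&z): print(n,'orange',c,a,onz(d,*c,92))
    m=cv2.inRange(hsv,(100,150,80),(125,255,255))>0; z[:]=0
    x,y,w,h={'scene':(130,180,60,40),'top':(320,130,50,25)}[n]; z[y:y+h,x:x+w]=1
    print(n,'tab',cen(m&z))
t=D['top']
a=cv2.resize(t['img'][145:225,185:260],None,fx=5,fy=5,interpolation=cv2.INTER_CUBIC)
b=cv2.resize(t['img'][155:235,295:370],None,fx=5,fy=5,interpolation=cv2.INTER_CUBIC)
s=D['scene']['img']
c=cv2.resize(s[205:275,310:390],None,fx=4.6875,fy=4.6875,interpolation=cv2.INTER_CUBIC)[:200]
cv2.imwrite('pics/crop1.png',np.hstack([a,b])[:,:,::-1])
E
```

```text
scene orange [197.38 188.12] 8 [ 489.302 -240.255   92.   ]
scene orange [214.   194.83] 6 [ 501.745 -189.064   92.   ]
scene tab [(array([154.06, 193.99]), np.int32(103)), (array([140.65, 198.85]), np.int32(26)), (array([174.02, 205.83]), np.int32(52))]
top orange [328.5 186.5] 12 [ 552.397 -204.071   92.   ]
top orange [343.17 189.67] 12 [ 539.38 -256.7    92.  ]
top orange [325.73 201.27] 11 [ 499.096 -192.061   92.   ]
top orange [340.45 204.18] 11 [ 487.06  -244.779   92.   ]
top tab [(array([344.3 , 141.76]), np.int32(129))]
```

View pics/crop1.png

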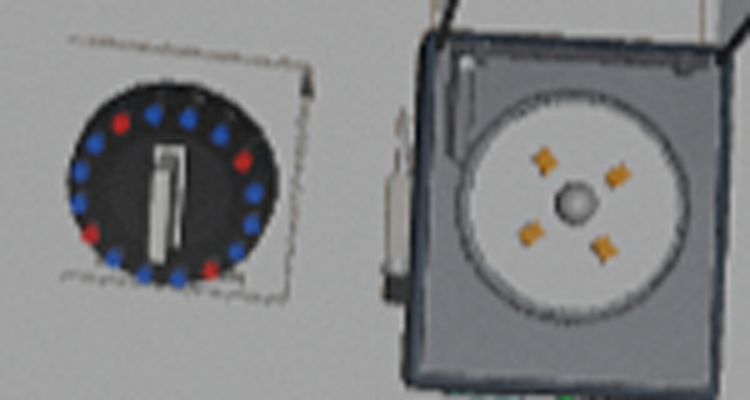

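```bash
python3 - <<'E'
from h import *
D={n:dict(np.load(f'pics/{n}0.npz')) for n in ['scene','top']}
t=D['top'];f=lambda u,v,z:onz(t,295+(u-2)/5,155+(v-2)/5,z)
C=[f(*p,75) for p in [(405,385),(425,35),(728,50),(715,397)]]
for a,b in [(0,1),(3,2),(0,3),(1,2)]:
    d=C[b]-C[a]; print('edge',np.linalg.norm(d),np.degrees(np.arctan2(d[1],d[0])))
print('mid',sum(C)/4)
# stand edge right side (bright/dark lines) z~? top edge
g=lambda u,v,z:onz(t,185+(u-2)/5,145+(v-2)/5,z)
d=g(310,68,120)-g(285,300,20);print('stand side',np.degrees(np.arctan2(d[1],d[0])))
d=g(75,40,120)-g(310,68,120);print('stand top',np.linalg.norm(d),np.degrees(np.arctan2(d[1],d[0]))-90)
rs=[]
for n,d in D.items():
    hsv=cv2.cvtColor(d['img'],cv2.COLOR_RGB2HSV)
    x,y,w,h={'scene':(318,212,70,60),'top':(195,155,50,50)}[n]
    m=(cv2.inRange(hsv,(100,130,70),(130,255,255))|cv2.inRange(hsv,(0,130,90),(8,255,255))|cv2.inRange(hsv,(172,130,90),(180,255,255)))[y:y+h,x:x+w]
    k,l,st,c=cv2.connectedComponentsWithStats(m); pts=np.array([c[i]+[x,y] for i in range(1,k) if st[i,4]>=2],np.float32)
    e=cv2.fitEllipse(pts); print(n,k-1,e); rs.append(ray(d,*e[0]))
p=tri(*rs);print('ringcentre',p,[proj(D[n],p) for n in D])
E
```

```text
edge 257.21282368166084 -5.876373853362376
edge 254.91003601976558 -5.343216908656292
edge 225.39863087900957 -93.870622279174
edge 222.95825560131874 -94.44353935045099
mid [ 504.92  -495.621   75.   ]
stand side -10.001886382711636
stand top 169.0657074912042 -8.449864470588878
scene 11 ((354.9297790527344, 237.32293701171875), (24.54366111755371, 50.77194595336914), 106.11820220947266)
top 16 ((217.88815307617188, 183.870361328125), (32.262577056884766, 35.973289489746094), 111.97723388671875)
ringcentre [570.208 194.397 115.234] [array([354.205, 237.241]), array([217.39 , 183.884])]
```

Call:
{"fn": "step_arm", "kwargs": {
  "commands": [
    {"gripper": 0.0,"tx": -40,"ty": -20,"tz": -25,"twist": -0.12},
    {"gripper": 0,"tx": -80,"ty": -43,"tz": -55,"twist": -0.24},
    {"gripper": 0,"tx": -80,"ty": -67,"tz": -88,"twist": -0.36},
    {"gripper": 0,"tx": -80,"ty": -91,"tz": -120,"twist": -0.48},
    {"gripper": 0,"tx": -80,"ty": -115,"tz": -152,"twist": -0.6},
    {"gripper": 0.2,"tx": -80,"ty": -139,"tz": -184,"twist": -0.72},
    {"gripper": 0.3,"tx": -80,"ty": -163,"tz": -216,"twist": -0.84},
    {"gripper": 0.4,"tx": -80,"ty": -187,"tz": -248,"twist": -0.96},
    {"gripper": 0.5,"tx": -80,"ty": -211,"tz": -280,"twist": -1.08},
    {"gripper": 0.5,"tx": -80,"ty": -235,"tz": -312,"twist": -1.2},
    {"gripper": 0.5,"tx": -80,"ty": -259,"tz": -344,"twist": -1.32},
    {"gripper": 0.5,"tx": -80,"ty": -283,"tz": -376,"twist": -1.44}
  ]
}}

```text
t: 1.1
eef_pos: [431.5, -41.0, 300.6]
eef_rot: [0.985, 1.339, -0.984]
wrist_force: [1.1, -0.5, 0.6]
width: 42.7
```

```bash
python3 - <<'E'
from h import *
s=robot.sense();p,r=tool();M=r.as_matrix();print(s['t'],s['joint_positions'],p,s['width'],s['wrist_force']);print(M)
w=M.T@(np.array([560,195,290])-p);print('shift',w,'yaw y',np.degrees(np.arctan2(M[1,1],M[0,1])))
E
```

```text
1.1 [-0.096  0.087  0.025  1.51   0.002  1.174] [431.492 -40.965 300.568] 42.7050199831058 [ 1.083 -0.489  0.561]
[[-0.001  0.955  0.297]
 [ 0.002  0.297 -0.955]
 [-1.    -0.001 -0.002]]
shift [  10.814  192.721 -187.208] yaw y 17.2546124075935
```

Call:
{"fn": "step_arm", "kwargs": {
  "commands": [
    {"gripper": 0.5,"tx": 2,"ty": 22,"tz": -22,"twist": -0.12},
    {"gripper": 0.5,"tx": 4,"ty": 44,"tz": -43,"twist": -0.24},
    {"gripper": 0.5,"tx": 6,"ty": 66,"tz": -65,"twist": -0.36},
    {"gripper": 0.5,"tx": 8,"ty": 88,"tz": -86,"twist": -0.48},
    {"gripper": 0.5,"tx": 10,"ty": 110,"tz": -108,"twist": -0.6},
    {"gripper": 0.5,"tx": 10,"ty": 132,"tz": -129,"twist": -0.72},
    {"gripper": 0.5,"tx": 10,"ty": 154,"tz": -150,"twist": -0.84},
    {"gripper": 0.5,"tx": 10,"ty": 176,"tz": -171,"twist": -0.96},
    {"gripper": 0.5,"tx": 10,"ty": 193,"tz": -187,"twist": -1.08},
    {"gripper": 0.5,"tx": 10,"ty": 193,"tz": -187,"twist": -1.11},
    {"gripper": 0.5,"tx": 10,"ty": 193,"tz": -187,"twist": -1.11}
  ]
}}

```text
t: 2.02
eef_pos: [560.3, 196.2, 289.1]
eef_rot: [0.124, 1.571, -0.123]
wrist_force: [0.0, 0.5, 0.2]
width: 42.7
```

```bash
python3 - <<'E'
from h import *
s=robot.sense();p,r=tool();M=r.as_matrix();print(s['t'],s['joint_positions'],p,s['width'],s['wrist_force']);print(M)
d=snap('wrist','w1'); print(np.linalg.inv(d['world_to_cam']))
for q in [(565,195,125),(570,194,115)]: print(proj(d,q))
E
```

```text
2.0167 [0.336 0.426 0.442 1.59  0.002 0.493] [560.32  196.208 289.061] 42.72245500545052 [0.017 0.538 0.179]
[[-0.004  0.156  0.988]
 [ 0.001  0.988 -0.156]
 [-1.     0.    -0.004]]
[[  0.157   0.95    0.27  491.594]
 [  0.988  -0.151  -0.043 207.03 ]
 [ -0.      0.273  -0.962 441.512]
 [  0.      0.      0.      1.   ]]
[277.105 190.738]
[276.901 193.606]
```

View pics/w1.png

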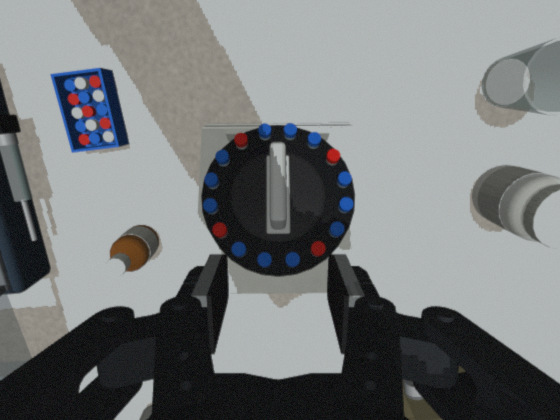

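Wrist view: the handle is vertical in the picture at about (278,190), inside the cap ring centred near (278,195). My prediction was (277,193), so position and yaw agree.

```bash
python3 - <<'E'
from h import *
d=dict(np.load('pics/w1.npz')); x,y,w,h=190,110,180,180
hsv=cv2.cvtColor(d['img'],cv2.COLOR_RGB2HSV)
m=(cv2.inRange(hsv,(100,130,70),(130,255,255))|cv2.inRange(hsv,(0,130,90),(8,255,255))|cv2.inRange(hsv,(172,130,90),(180,255,255)))[y:y+h,x:x+w]
k,l,st,c=cv2.connectedComponentsWithStats(m); pts=np.array([c[i]+[x,y] for i in range(1,k) if st[i,4]>=20],np.float32)
e=cv2.fitEllipse(pts); print(len(pts),e,d['fx'])
C,r=ray(d,*e[0]); dist=d['fx']*126/np.mean(e[1]); W=np.linalg.inv(d['world_to_cam'])[:3,:3]
print('size-based',C+r*dist/(r@W[:,2]))
t=dict(np.load('pics/top0.npz')); print('tri w/top',tri((C,r),ray(t,217.9,183.9)))
p,q=tool();M=q.as_matrix()
print(pts.round(1).tolist())
E
```

```text
16 ((277.51092529296875, 194.77243041992188), (131.4124298095703, 137.49261474609375), 92.38343811035156) 360.05265717597325
size-based [571.505 194.337 113.731]
tri w/top [571.401 193.645 110.975]
[[264.6000061035156, 130.5], [289.79998779296875, 130.3000030517578], [240.39999389648438, 138.5], [313.70001220703125, 139.10000610351562], [221.8000030517578, 156.5], [332.79998779296875, 155.6999969482422], [344.1000061035156, 178.1999969482422], [210.89999389648438, 179.39999389648438], [345.6000061035156, 203.8000030517578], [209.60000610351562, 205.0], [219.0, 229.1999969482422], [336.5, 228.60000610351562], [238.3000030517578, 248.6999969482422], [318.0, 248.0], [264.20001220703125, 259.1000061035156], [292.29998779296875, 259.0]]
```

Call:
{"fn": "step_arm", "kwargs": {
  "commands": [
    {"gripper": 0.5,"tx": 35,"ty": -1,"tz": 2,"twist": 0},
    {"gripper": 0.5,"tx": 70,"ty": -1,"tz": 2,"twist": 0},
    {"gripper": 0.5,"tx": 105,"ty": -1,"tz": 2,"twist": 0},
    {"gripper": 0.5,"tx": 130,"ty": -1,"tz": 2,"twist": 0},
    {"gripper": 0.5,"tx": 145,"ty": -1,"tz": 2,"twist": 0},
    {"gripper": 0.5,"tx": 153,"ty": -1,"tz": 2,"twist": 0},
    {"gripper": 0.5,"tx": 157,"ty": -1,"tz": 2,"twist": 0},
    {"gripper": 0.5,"tx": 157,"ty": -1,"tz": 2,"twist": 0}
  ]
}}

```text
t: 2.73
eef_pos: [561.2, 193.5, 132.6]
eef_rot: [0.126, 1.571, -0.126]
wrist_force: [-0.5, -0.5, 0.1]
width: 42.9
```

Call:
{"fn": "step_arm", "kwargs": {
  "commands": [
    {"gripper": 0.7,"tx": 0,"ty": 0,"tz": 0,"twist": 0},
    {"gripper": 0.8,"tx": 0,"ty": 0,"tz": 0,"twist": 0},
    {"gripper": 0.9,"tx": 0,"ty": 0,"tz": 0,"twist": 0},
    {"gripper": 1,"tx": 0,"ty": 0,"tz": 0,"twist": 0},
    {"gripper": 1,"tx": 0,"ty": 0,"tz": 0,"twist": 0},
    {"gripper": 1,"tx": 0,"ty": 0,"tz": 0,"twist": 0}
  ]
}}

```text
t: 3.23
eef_pos: [562.4, 194.0, 134.6]
eef_rot: [0.127, 1.567, -0.125]
wrist_force: [-0.4, 0.5, 5.9]
width: 12.7
```

Call:
{"fn": "step_arm", "kwargs": {
  "commands": [
    {"gripper": 1,"tx": -4,"ty": 0,"tz": -2.5,"twist": 0},
    {"gripper": 1,"tx": -9,"ty": 0,"tz": -5,"twist": 0},
    {"gripper": 1,"tx": -17,"ty": 0,"tz": -10,"twist": 0},
    {"gripper": 1,"tx": -26,"ty": 0,"tz": -15,"twist": 0},
    {"gripper": 1,"tx": -35,"ty": 0,"tz": -20,"twist": 0},
    {"gripper": 1,"tx": -44,"ty": 0,"tz": -25,"twist": 0},
    {"gripper": 1,"tx": -53,"ty": 0,"tz": -30,"twist": 0},
    {"gripper": 1,"tx": -62,"ty": 0,"tz": -36,"twist": 0},
    {"gripper": 1,"tx": -71,"ty": 0,"tz": -42,"twist": 0},
    {"gripper": 1,"tx": -76,"ty": 0,"tz": -44,"twist": 0},
    {"gripper": 1,"tx": -76,"ty": 0,"tz": -44,"twist": 0}
  ]
}}

```text
t: 4.15
eef_pos: [519.2, 201.4, 212.6]
eef_rot: [0.128, 1.564, -0.123]
wrist_force: [0.1, 0.2, -3.8]
width: 12.2
```

```bash
python3 - <<'E'
from h import *
s=robot.sense();print(s['eef_pos'],s['wrist_force'],s['torque'],s['width'])
d=snap('scene','s2');a=d['img'][150:290,290:430];w=snap('wrist','w2')['img']
cv2.imwrite('pics/v2.png',np.hstack([cv2.resize(a,(400,400)),w[:400,80:480]])[:,:,::-1])
E
```

```text
[519.172 201.389 212.612] [ 0.129  0.156 -3.756] [-0.051  0.035  0.035] 12.20277529302395
```

View pics/v2.png

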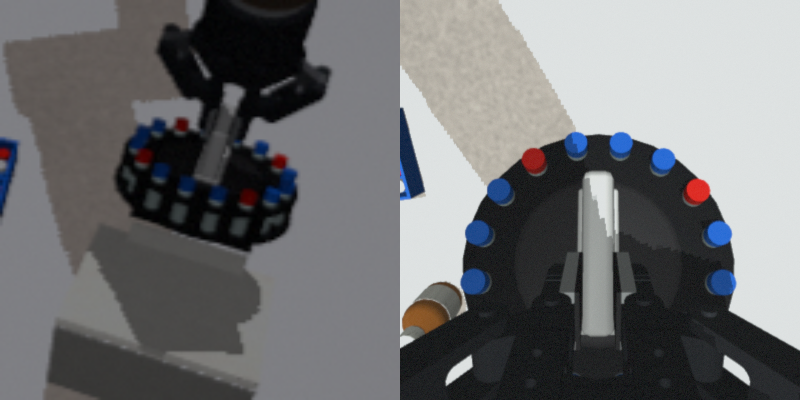

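Call:
{"fn": "step_arm", "kwargs": {
  "commands": [
    {"gripper": 1,"tx": 0,"ty": -2,"tz": -15,"twist": 0},
    {"gripper": 1,"tx": 5,"ty": -6,"tz": -40,"twist": 0},
    {"gripper": 1,"tx": 15,"ty": -10,"tz": -65,"twist": 0},
    {"gripper": 1,"tx": 35,"ty": -14,"tz": -90,"twist": 0},
    {"gripper": 1,"tx": 55,"ty": -17,"tz": -110,"twist": 0},
    {"gripper": 1,"tx": 75,"ty": -18,"tz": -118,"twist": 0},
    {"gripper": 1,"tx": 87,"ty": -18,"tz": -118,"twist": 0},
    {"gripper": 1,"tx": 93,"ty": -18,"tz": -118,"twist": 0},
    {"gripper": 1,"tx": 95,"ty": -18,"tz": -118,"twist": 0},
    {"gripper": 1,"tx": 95,"ty": -18,"tz": -118,"twist": 0}
  ]
}}

```text
t: 5.08
eef_pos: [400.2, 202.2, 115.4]
eef_rot: [0.127, 1.567, -0.125]
wrist_force: [0.2, -1.1, -3.6]
width: 12.2
```

Call:
{"fn": "step_arm", "kwargs": {
  "commands": [
    {"gripper": 1,"tx": 2,"ty": 0,"tz": 0,"twist": 0},
    {"gripper": 1,"tx": 4,"ty": 0,"tz": 0,"twist": 0},
    {"gripper": 1,"tx": 6,"ty": 0,"tz": 0,"twist": 0},
    {"gripper": 1,"tx": 8,"ty": 0,"tz": 0,"twist": 0},
    {"gripper": 1,"tx": 10,"ty": 0,"tz": 0,"twist": 0},
    {"gripper": 1,"tx": 12,"ty": 0,"tz": 0,"twist": 0},
    {"gripper": 1,"tx": 14,"ty": 0,"tz": 0,"twist": 0},
    {"gripper": 1,"tx": 16,"ty": 0,"tz": 0,"twist": 0}
  ]
}}

```text
t: 5.75
eef_pos: [400.2, 202.2, 99.3]
eef_rot: [0.128, 1.567, -0.125]
wrist_force: [0.6, -0.7, -3.6]
width: 12.3
```

Call:
{"fn": "step_arm", "kwargs": {
  "commands": [
    {"gripper": 1,"tx": 2,"ty": 0,"tz": 0,"twist": 0},
    {"gripper": 1,"tx": 4,"ty": 0,"tz": 0,"twist": 0},
    {"gripper": 1,"tx": 6,"ty": 0,"tz": 0,"twist": 0},
    {"gripper": 1,"tx": 8,"ty": 0,"tz": 0,"twist": 0}
  ]
}}

```text
t: 6.08
eef_pos: [400.2, 202.2, 91.1]
eef_rot: [0.127, 1.567, -0.125]
wrist_force: [-0.0, 0.2, -3.2]
width: 12.2
```

Call:
{"fn": "step_arm", "kwargs": {
  "commands": [
    {"gripper": 1,"tx": 2,"ty": 0,"tz": 0,"twist": 0},
    {"gripper": 1,"tx": 4,"ty": 0,"tz": 0,"twist": 0},
    {"gripper": 1,"tx": 6,"ty": 0,"tz": 0,"twist": 0}
  ]
}}

```text
t: 6.33
eef_pos: [402.4, 202.7, 86.6]
eef_rot: [0.128, 1.562, -0.124]
wrist_force: [1.6, -3.2, 14.3]
width: 12.2
```

```bash
python3 - <<'E'
from h import *
s=robot.sense();print(s['eef_pos'],s['wrist_force'],s['torque'])
d=snap('wrist','w3'); hsv=cv2.cvtColor(d['img'],cv2.COLOR_RGB2HSV)
m=(cv2.inRange(hsv,(100,130,70),(130,255,255))|cv2.inRange(hsv,(0,130,90),(8,255,255))|cv2.inRange(hsv,(172,130,90),(180,255,255)))
k,l,st,c=cv2.connectedComponentsWithStats(m)
P=np.array([c[i] for i in range(1,k) if 100<st[i,4]<900 and c[i][1]<330 and 130<c[i][0]<430]);print(P.round(0).tolist())
# fit ring pose: axis tilt (pitch) about tool y, centre
from scipy.optimize import least_squares
p,q=tool();M=q.as_matrix();X=M[:,2];Y=M[:,1]
def pts(v):
    c=v[:3];th=v[3];ax=np.array([0,0,1])*np.cos(th)-X*np.sin(th);u=X*np.cos(th)+np.array([0,0,1])*np.sin(th)
    a=v[4]+np.arange(16)*np.pi/8
    return [c+63*(np.cos(b)*u+np.sin(b)*Y) for b in a]
def res(v):
    Q=np.array([proj(d,x) for x in pts(v)]); D=np.linalg.norm(P[:,None]-Q[None],axis=2); j=D.argmin(1); return (P-Q[j]).ravel()
for th0 in [0,.25,.5]:
    r=least_squares(res,np.r_[p+[0,0,-24],th0,np.pi/16],loss='soft_l1');print(r.cost,r.x[:3],r.x[:3]-p,np.degrees(r.x[3:]))
E
```

```text
[402.358 202.699  86.587] [ 1.601 -3.168 14.327] [-0.713  0.211  0.018]
[[255.0, 142.0], [300.0, 142.0], [212.0, 158.0], [342.0, 158.0], [178.0, 189.0], [376.0, 189.0], [157.0, 232.0], [397.0, 232.0], [401.0, 280.0], [153.0, 281.0]]
0.2478295706056146 [406.389 201.772  70.049] [  4.061  -1.059 -16.578] [29.25  11.248]
0.24782957060568145 [406.389 201.772  70.049] [  4.061  -1.059 -16.578] [29.25  11.248]
0.247829570605558 [406.389 201.772  70.049] [  4.061  -1.059 -16.578] [29.25  11.248]
```

Call:
{"fn": "step_arm", "kwargs": {
  "commands": [
    {"gripper": 1,"tx": -4,"ty": 0,"tz": 0,"twist": 0},
    {"gripper": 1,"tx": -8,"ty": 0,"tz": -15,"twist": 0},
    {"gripper": 1,"tx": -8,"ty": 0,"tz": -35,"twist": 0},
    {"gripper": 1,"tx": -8,"ty": 0,"tz": -55,"twist": 0},
    {"gripper": 1,"tx": -6,"ty": 0,"tz": -60,"twist": 0},
    {"gripper": 1,"tx": -2,"ty": 0,"tz": -60,"twist": 0},
    {"gripper": 1,"tx": 1,"ty": 0,"tz": -60,"twist": 0},
    {"gripper": 1,"tx": 2,"ty": 0,"tz": -60,"twist": 0}
  ]
}}

```text
t: 7.05
eef_pos: [346.2, 213.1, 85.8]
eef_rot: [0.13, 1.557, -0.123]
wrist_force: [0.3, -2.9, 12.6]
width: 12.4
```

Call:
{"fn": "step_arm", "kwargs": {
  "commands": [
    {"gripper": 1,"tx": 1.5,"ty": 0,"tz": 3,"twist": 0},
    {"gripper": 1,"tx": 2.5,"ty": 0,"tz": 7,"twist": 0},
    {"gripper": 1,"tx": 3.5,"ty": 0,"tz": 11,"twist": 0},
    {"gripper": 1,"tx": 5,"ty": 0,"tz": 15,"twist": 0}
  ]
}}

```text
t: 7.38
eef_pos: [362.0, 210.9, 81.1]
eef_rot: [0.131, 1.556, -0.123]
wrist_force: [-1.9, -0.2, 6.2]
width: 12.0
```

Call:
{"fn": "step_arm", "kwargs": {
  "commands": [
    {"gripper": 1,"tx": 1.5,"ty": 0,"tz": 4,"twist": 0},
    {"gripper": 1,"tx": 3.5,"ty": 0,"tz": 8,"twist": 0},
    {"gripper": 1,"tx": 5.5,"ty": 0,"tz": 12,"twist": 0},
    {"gripper": 1,"tx": 7,"ty": 0,"tz": 15,"twist": 0}
  ]
}}

```text
t: 7.72
eef_pos: [379.3, 208.4, 74.9]
eef_rot: [0.132, 1.553, -0.123]
wrist_force: [0.6, -1.5, 7.3]
width: 12.2
```

```bash
cat >> h.py <<'E'
from scipy.optimize import least_squares
def capfit(f,P0=None):
    d=snap('wrist',f); hsv=cv2.cvtColor(d['img'],cv2.COLOR_RGB2HSV)
    m=(cv2.inRange(hsv,(100,130,70),(130,255,255))|cv2.inRange(hsv,(0,130,90),(8,255,255))|cv2.inRange(hsv,(172,130,90),(180,255,255)))
    k,l,st,c=cv2.connectedComponentsWithStats(m)
    P=np.array([c[i] for i in range(1,k) if 100<st[i,4]<900 and c[i][1]<330 and 120<c[i][0]<440])
    p,q=tool();M=q.as_matrix();X=M[:,2];Y=M[:,1];Z=-M[:,0]
    def pts(v):
        c=v[:3];th=v[3];u=X*np.cos(th)+Z*np.sin(th);a=v[4]+np.arange(16)*np.pi/8
        return [c+63*(np.cos(b)*u+np.sin(b)*Y) for b in a]
    def res(v):
        Q=np.array([proj(d,x) for x in pts(v)]); D=np.linalg.norm(P[:,None]-Q[None],axis=2); return (P-Q[D.argmin(1)]).ravel()
    r=min((least_squares(res,np.r_[p+[0,0,-18],t,np.pi/16],loss='soft_l1') for t in [0,.25,.5]),key=lambda r:r.cost)
    print('n',len(P),'cost',r.cost,'ring-tcp in tool',M.T@(r.x[:3]-p),'tilt,phase',np.degrees(r.x[3:]))
    return d,r.x
E
python3 - <<'E'
from h import *
s=robot.sense();print(s['eef_pos'],s['wrist_force'],s['torque'],s['width']); capfit('w4')
E
```

```text
[379.272 208.377  74.933] [ 0.606 -1.543  7.283] [-0.402  0.713 -0.019] 12.205288626074879
n 12 cost 5.726608981939951 ring-tcp in tool [ 15.918  -0.584 -10.692] tilt,phase [10.466 11.371]
```

Call:
{"fn": "step_arm", "kwargs": {
  "commands": [
    {"gripper": 1,"tx": 2,"ty": 0,"tz": 2,"twist": 0},
    {"gripper": 1,"tx": 4,"ty": 0,"tz": 4,"twist": 0},
    {"gripper": 1,"tx": 6,"ty": 0,"tz": 6,"twist": 0},
    {"gripper": 1,"tx": 8,"ty": 0,"tz": 7,"twist": 0}
  ]
}}

```text
t: 8.1
eef_pos: [391.3, 206.6, 68.6]
eef_rot: [0.132, 1.544, -0.125]
wrist_force: [5.2, -5.7, 13.5]
width: 12.0
```

```bash
python3 - <<'E'
from h import *
s=robot.sense();print(s['eef_pos'],s['wrist_force'],s['torque'],s['width']); print(R.from_rotvec(s['eef_rot']).as_matrix());capfit('w5')
E
```

```text
[391.295 206.633  68.589] [ 5.235 -5.71  13.49 ] [-1.375 -0.318  0.147] 12.002577240387067
[[ 0.023  0.163  0.986]
 [ 0.002  0.987 -0.164]
 [-1.     0.006  0.023]]
n 12 cost 3.27938878141455 ring-tcp in tool [ 13.43   -0.665 -16.383] tilt,phase [-6295.721   303.447]
```

Call:
{"fn": "step_arm", "kwargs": {
  "commands": [
    {"gripper": 1,"tx": 1,"ty": 0,"tz": 0,"twist": 0},
    {"gripper": 0.9,"tx": 1,"ty": 0,"tz": 0,"twist": 0},
    {"gripper": 0.8,"tx": 0,"ty": 0,"tz": 0,"twist": 0},
    {"gripper": 0.65,"tx": -2,"ty": 0,"tz": 0,"twist": 0},
    {"gripper": 0.5,"tx": -4,"ty": 0,"tz": 0,"twist": 0},
    {"gripper": 0.5,"tx": -30,"ty": 0,"tz": -5,"twist": 0},
    {"gripper": 0.5,"tx": -65,"ty": 0,"tz": -10,"twist": 0},
    {"gripper": 0.5,"tx": -100,"ty": 0,"tz": -15,"twist": 0},
    {"gripper": 0.5,"tx": -110,"ty": 0,"tz": -15,"twist": 0},
    {"gripper": 0.5,"tx": -110,"ty": 0,"tz": -15,"twist": 0}
  ]
}}

```text
t: 8.98
eef_pos: [376.4, 210.3, 181.7]
eef_rot: [0.135, 1.537, -0.121]
wrist_force: [0.7, -0.1, -0.7]
width: 42.4
```

```bash
python3 - <<'E'
from h import *
s=robot.sense();print(s['t'],s['eef_pos'],s['wrist_force'],s['torque'],s['width']); print(R.from_rotvec(s['eef_rot']).as_matrix())
d,v=capfit('w6'); print(v)
cv2.imwrite('pics/v6.png',d['img'][:,:,::-1])
E
```

```text
8.9833 [376.386 210.315 181.654] [ 0.684 -0.124 -0.664] [0.02  0.016 0.026] 42.40996745526189
[[ 0.031  0.163  0.986]
 [ 0.006  0.987 -0.163]
 [-1.     0.011  0.029]]
n 16 cost 0.6963626753201444 ring-tcp in tool [127.968  -2.059   2.927] tilt,phase [-901.803  -11.311]
[381.33  207.632  51.591 -15.739  -0.197]
```

View pics/v6.png

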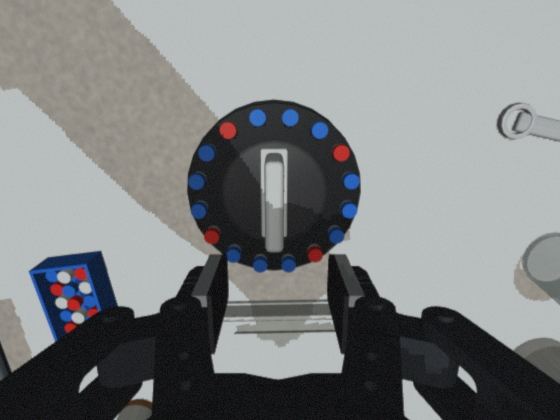

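The carousel stands level on the bench, with its cap ring at z 51.6 (52 expected) and centred at (381,208). Next I re-grip it at its centre.

Call:
{"fn": "step_arm", "kwargs": {
  "commands": [
    {"gripper": 0.5,"tx": 35,"ty": -3,"tz": 2,"twist": 0},
    {"gripper": 0.5,"tx": 70,"ty": -3,"tz": 2,"twist": 0},
    {"gripper": 0.5,"tx": 95,"ty": -3,"tz": 2,"twist": 0},
    {"gripper": 0.5,"tx": 106,"ty": -3,"tz": 2,"twist": 0},
    {"gripper": 0.6,"tx": 110,"ty": -3,"tz": 2,"twist": 0},
    {"gripper": 0.75,"tx": 110,"ty": -3,"tz": 2,"twist": 0},
    {"gripper": 0.9,"tx": 110,"ty": -3,"tz": 2,"twist": 0},
    {"gripper": 1,"tx": 110,"ty": -3,"tz": 2,"twist": 0},
    {"gripper": 1,"tx": 110,"ty": -3,"tz": 2,"twist": 0},
    {"gripper": 1,"tx": 110,"ty": -3,"tz": 2,"twist": 0}
  ]
}}

```text
t: 9.87
eef_pos: [380.0, 206.9, 69.9]
eef_rot: [0.134, 1.539, -0.123]
wrist_force: [-0.3, -0.1, -4.0]
width: 12.2
```

Call:
{"fn": "step_arm", "kwargs": {
  "commands": [
    {"gripper": 1,"tx": -3,"ty": 0,"tz": 0,"twist": 0},
    {"gripper": 1,"tx": -10,"ty": 0,"tz": 0,"twist": 0},
    {"gripper": 1,"tx": -25,"ty": 0,"tz": 0,"twist": 0},
    {"gripper": 1,"tx": -45,"ty": 0,"tz": 0,"twist": 0},
    {"gripper": 1,"tx": -70,"ty": 0,"tz": 0,"twist": 0},
    {"gripper": 1,"tx": -95,"ty": 0,"tz": 0,"twist": 0},
    {"gripper": 1,"tx": -120,"ty": 0,"tz": 0,"twist": 0},
    {"gripper": 1,"tx": -145,"ty": 0,"tz": 0,"twist": 0},
    {"gripper": 1,"tx": -165,"ty": 0,"tz": 0,"twist": 0},
    {"gripper": 1,"tx": -175,"ty": 0,"tz": 0,"twist": 0},
    {"gripper": 1,"tx": -175,"ty": 0,"tz": 0,"twist": 0}
  ]
}}

```text
t: 10.78
eef_pos: [376.5, 206.9, 248.5]
eef_rot: [0.136, 1.534, -0.12]
wrist_force: [0.2, -0.4, -3.5]
width: 11.9
```

```bash
python3 - <<'E'
from h import *
s=robot.sense();print(s['t'],s['eef_pos'],s['wrist_force'],s['torque'],s['width'],s['joint_positions']); print(R.from_rotvec(s['eef_rot']).as_matrix())
capfit('w7')
t=dict(np.load('pics/top0.npz'));f=lambda u,v,z:onz(t,295+(u-377)/5,155+(v-2)/5,z)
C=[f(*p,75) for p in [(405,385),(425,35),(728,50),(715,397)]]; f4=sum(C)/4
for a,b in [(0,1),(3,2),(0,3),(1,2)]:
    e=C[b]-C[a]; print('edge',np.linalg.norm(e),np.degrees(np.arctan2(e[1],e[0])))
print(f4)
E
```

```text
10.7833 [376.496 206.882 248.481] [ 0.186 -0.396 -3.507] [0.03  0.042 0.018] 11.92171165417337 [ 0.51   0.062 -0.138  1.338 -0.01   0.673]
[[ 0.034  0.163  0.986]
 [ 0.008  0.987 -0.163]
 [-0.999  0.013  0.032]]
n 11 cost 7.688571931125899 ring-tcp in tool [18.165  0.465  2.661] tilt,phase [-4.303 11.121]
edge 256.627368022229 -5.161066389872687
edge 254.35917896992774 -4.626988530484267
edge 224.8677485847583 -93.87269745901874
edge 222.45727796506765 -94.44586597672625
[ 512.672 -221.821   75.   ]
```

Call:
{"fn": "step_arm", "kwargs": {
  "commands": [
    {"gripper": 1,"tx": -2,"ty": -8,"tz": 1,"twist": 0},
    {"gripper": 1,"tx": -4,"ty": -25,"tz": 2,"twist": -0.02},
    {"gripper": 1,"tx": -6,"ty": -55,"tz": 4,"twist": -0.04},
    {"gripper": 1,"tx": -8,"ty": -90,"tz": 7,"twist": -0.06},
    {"gripper": 1,"tx": -10,"ty": -126,"tz": 10,"twist": -0.086},
    {"gripper": 1,"tx": -12,"ty": -162,"tz": 13,"twist": -0.086},
    {"gripper": 1,"tx": -14,"ty": -198,"tz": 16,"twist": -0.086},
    {"gripper": 1,"tx": -14,"ty": -234,"tz": 19,"twist": -0.086},
    {"gripper": 1,"tx": -14,"ty": -270,"tz": 22,"twist": -0.086},
    {"gripper": 1,"tx": -14,"ty": -306,"tz": 25,"twist": -0.086},
    {"gripper": 1,"tx": -14,"ty": -342,"tz": 28,"twist": -0.086},
    {"gripper": 1,"tx": -14,"ty": -375,"tz": 31,"twist": -0.086}
  ]
}}

```text
t: 11.83
eef_pos: [342.8, -170.6, 256.3]
eef_rot: [0.068, 1.541, -0.056]
wrist_force: [0.4, -0.8, -3.8]
width: 11.7
```

Call:
{"fn": "step_arm", "kwargs": {
  "commands": [
    {"gripper": 1,"tx": 0,"ty": -25,"tz": 2,"twist": 0},
    {"gripper": 1,"tx": 0,"ty": -40,"tz": 3,"twist": 0},
    {"gripper": 1,"tx": 0,"ty": -47,"tz": 4,"twist": 0},
    {"gripper": 1,"tx": 0,"ty": -47,"tz": 4,"twist": 0},
    {"gripper": 1,"tx": 0,"ty": -47,"tz": 4,"twist": 0}
  ]
}}

```text
t: 12.25
eef_pos: [342.3, -217.1, 255.3]
eef_rot: [0.07, 1.542, -0.055]
wrist_force: [-0.2, 1.0, -4.0]
width: 12.0
```

```bash
python3 - <<'E'
from h import *
s=robot.sense();print(s['t'],s['eef_pos'],s['wrist_force'],s['width'],s['joint_positions']); print(R.from_rotvec(s['eef_rot']).as_matrix())
d=snap('wrist','w8'); hsv=cv2.cvtColor(d['img'],cv2.COLOR_RGB2HSV)
m=cv2.inRange(hsv,(5,120,120),(22,255,255)); k,l,st,c=cv2.connectedComponentsWithStats(m)
for i in range(1,k):
    if st[i,4]>8: print(c[i],st[i,4],onz(d,*c[i],92))
E
```

```text
12.25 [ 342.331 -217.12   255.267] [-0.208  1.027 -4.03 ] 12.019458346286232 [-0.583  0.023 -0.161  1.369  0.022 -0.503]
[[ 0.028  0.079  0.996]
 [ 0.008  0.997 -0.08 ]
 [-1.     0.011  0.027]]
[257.625 365.208] 48 [ 541.077 -252.592   92.   ]
[299.864 367.182] 22 [ 547.627 -208.09    92.   ]
```

View pics/w8.png

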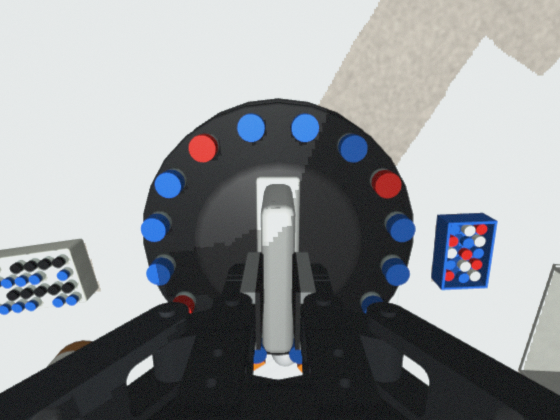

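Wrist view: the carousel is level in the jaws and the sampler is hidden behind the gripper. Only two lugs peek out, at (258,365) and (300,367), so I'll rely on the fixed cameras.

```bash
python3 - <<'E'
from h import *
t=dict(np.load('pics/top0.npz'));s=dict(np.load('pics/scene0.npz'))
print('top bias chk',onz(t,217.9,183.9,113),onz(s,354.9,237.3,113))
print('lugmean',onz(t,334.46,195.4,92),'boss',onz(t,334.8,195.2,112))
# bystander/level calibration: disc ellipse in top
hsv=cv2.cvtColor(t['img'],cv2.COLOR_RGB2HSV)
for th in (150,165,180):
    m=((hsv[:,:,2]>th)&(hsv[:,:,1]<40)).astype(np.uint8); z=np.zeros_like(m); z[168:225,308:362]=1; m*=z
    c=max(cv2.findContours(m,cv2.RETR_EXTERNAL,cv2.CHAIN_APPROX_NONE)[0],key=cv2.contourArea)
    e=cv2.fitEllipse(cv2.convexHull(c)); print(th,e,onz(t,*e[0],82))
# where does the tool/carousel appear now in top?
d=snap('top','top2'); p,q=tool(); print(p,proj(d,p))
sc=snap('scene','s3')
a=cv2.resize(d['img'][150:290,270:410],(400,400)); b=cv2.resize(sc['img'][120:260,130:270],(400,400))
cv2.imwrite('pics/v7.png',np.hstack([a,b])[:,:,::-1])
E
```

```text
top bias chk [570.386 192.821 113.   ] [568.642 196.304 113.   ]
lugmean [ 519.468 -224.39    92.   ] boss [ 518.189 -223.164  112.   ]
150 ((334.2722473144531, 195.82582092285156), (40.18803405761719, 41.110652923583984), 100.5262451171875) [ 518.916 -224.882   82.   ]Traceback (most recent call last):
  File "<stdin>", line 10, in <module>
cv2.error: OpenCV(4.12.0) /io/opencv/modules/imgproc/src/shapedescr.cpp:361: error: (-201:Incorrect size of input array) There should be at least 5 points to fit the ellipse in function 'fitEllipseNoDirect'
```

Call:
{"fn": "step_arm", "kwargs": {
  "commands": [
    {"gripper": 1,"tx": 0,"ty": 0,"tz": 10,"twist": 0},
    {"gripper": 1,"tx": 1,"ty": 1,"tz": 30,"twist": 0},
    {"gripper": 1,"tx": 2,"ty": 3,"tz": 60,"twist": 0},
    {"gripper": 1,"tx": 3,"ty": 5,"tz": 90,"twist": 0},
    {"gripper": 1,"tx": 4,"ty": 6,"tz": 120,"twist": 0},
    {"gripper": 1,"tx": 5,"ty": 7,"tz": 145,"twist": 0},
    {"gripper": 1,"tx": 5,"ty": 8,"tz": 165,"twist": 0},
    {"gripper": 1,"tx": 5,"ty": 8,"tz": 176,"twist": 0},
    {"gripper": 1,"tx": 5,"ty": 8,"tz": 176,"twist": 0},
    {"gripper": 1,"tx": 5,"ty": 8,"tz": 176,"twist": 0}
  ]
}}

```text
t: 13.13
eef_pos: [519.4, -220.9, 254.6]
eef_rot: [0.067, 1.544, -0.052]
wrist_force: [-0.1, 0.0, -3.9]
width: 11.7
```

```bash
python3 - <<'E'
from h import *
s=robot.sense();print(s['t'],s['eef_pos'],s['wrist_force'],s['width'],s['joint_positions']); p,q=tool();M=q.as_matrix();print(M)
print('shift',M.T@(np.array([518.8,-223.3,164])-p))
sc=snap('scene','s3')
cv2.imwrite('pics/v7.png',cv2.resize(sc['img'][110:260,110:290],(720,600),interpolation=cv2.INTER_CUBIC)[:,:,::-1])
E
```

```text
13.1333 [ 519.447 -220.944  254.635] [-0.127  0.043 -3.931] 11.69595228652409 [-0.413  0.343  0.231  1.438  0.019 -0.337]
[[ 0.027  0.076  0.997]
 [ 0.009  0.997 -0.076]
 [-1.     0.011  0.026]]
shift [90.561 -3.388 -2.829]
```

View pics/v7.png

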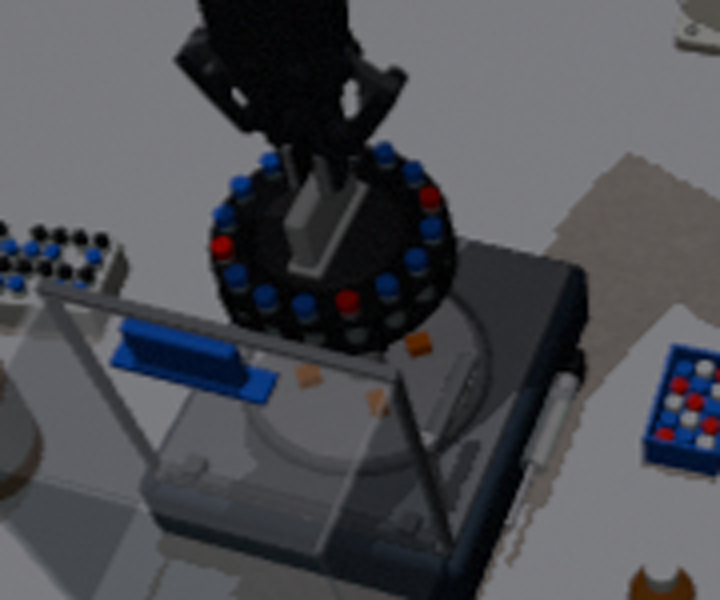

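Scene view: the carousel is level above the turntable, with its handle running along the instrument. Lugs are visible at crop (418,345), (308,375) and (378,402), and the tab at (195,360).

Call:
{"fn": "step_arm", "kwargs": {
  "commands": [
    {"gripper": 1,"tx": 12,"ty": -1,"tz": -1,"twist": 0},
    {"gripper": 1,"tx": 32,"ty": -2,"tz": -2,"twist": 0},
    {"gripper": 1,"tx": 50,"ty": -3,"tz": -3,"twist": 0},
    {"gripper": 1,"tx": 62,"ty": -3.4,"tz": -3,"twist": 0},
    {"gripper": 1,"tx": 67,"ty": -3.4,"tz": -3,"twist": 0},
    {"gripper": 1,"tx": 72,"ty": -3.4,"tz": -3,"twist": 0},
    {"gripper": 1,"tx": 77,"ty": -3.4,"tz": -3,"twist": 0},
    {"gripper": 1,"tx": 82,"ty": -3.4,"tz": -3,"twist": 0},
    {"gripper": 1,"tx": 85,"ty": -3.4,"tz": -3,"twist": 0}
  ]
}}

```text
t: 13.93
eef_pos: [517.9, -223.7, 170.0]
eef_rot: [0.067, 1.543, -0.052]
wrist_force: [-0.4, 0.4, -3.7]
width: 11.7
```

Call:
{"fn": "step_arm", "kwargs": {
  "commands": [
    {"gripper": 1,"tx": 2,"ty": 0,"tz": 0,"twist": 0},
    {"gripper": 1,"tx": 4,"ty": 0,"tz": 0,"twist": 0},
    {"gripper": 1,"tx": 6,"ty": 0,"tz": 0,"twist": 0},
    {"gripper": 1,"tx": 7,"ty": 0,"tz": 0,"twist": 0}
  ]
}}

```text
t: 14.27
eef_pos: [518.2, -223.6, 162.9]
eef_rot: [0.067, 1.543, -0.052]
wrist_force: [-0.0, -0.4, -3.8]
width: 12.0
```

Call:
{"fn": "step_arm", "kwargs": {
  "commands": [
    {"gripper": 1,"tx": 1,"ty": 0,"tz": 0,"twist": 0},
    {"gripper": 1,"tx": 2,"ty": 0,"tz": 0,"twist": 0},
    {"gripper": 1,"tx": 3,"ty": 0,"tz": 0,"twist": 0},
    {"gripper": 1,"tx": 3,"ty": 0,"tz": 0,"twist": 0}
  ]
}}

```text
t: 14.6
eef_pos: [518.3, -223.4, 160.8]
eef_rot: [0.067, 1.542, -0.052]
wrist_force: [-3.4, 1.8, 3.4]
width: 11.5
```

Call:
{"fn": "step_arm", "kwargs": {
  "commands": [
    {"gripper": 1,"tx": 0.5,"ty": 0,"tz": 0,"twist": 0},
    {"gripper": 1,"tx": 0.5,"ty": 0,"tz": 0,"twist": -0.04},
    {"gripper": 1,"tx": 0.5,"ty": 0,"tz": 0,"twist": -0.09},
    {"gripper": 1,"tx": 0.5,"ty": 0,"tz": 0,"twist": -0.14},
    {"gripper": 1,"tx": 0.5,"ty": 0,"tz": 0,"twist": -0.19},
    {"gripper": 1,"tx": 0.5,"ty": 0,"tz": 0,"twist": -0.24},
    {"gripper": 1,"tx": 0.5,"ty": 0,"tz": 0,"twist": -0.29},
    {"gripper": 1,"tx": 0.5,"ty": 0,"tz": 0,"twist": -0.34},
    {"gripper": 1,"tx": 0.5,"ty": 0,"tz": 0,"twist": -0.39},
    {"gripper": 1,"tx": 0.5,"ty": 0,"tz": 0,"twist": -0.42},
    {"gripper": 1,"tx": 0.5,"ty": 0,"tz": 0,"twist": -0.45}
  ]
}}

```text
t: 15.52
eef_pos: [518.6, -223.5, 160.5]
eef_rot: [-0.291, 1.52, 0.295]
wrist_force: [-0.8, 0.2, -0.7]
width: 12.0
```

```bash
python3 - <<'E'
from h import *
s=robot.sense();print(s['t'],s['eef_pos'],s['wrist_force'],s['torque'],s['width']); p,q=tool();M=q.as_matrix();print(M);print('yaw handle',np.degrees(np.arctan2(M[1,2],M[0,2])))
E
```

```text
15.5167 [ 518.649 -223.537  160.549] [-0.771  0.224 -0.661] [ 0.178  0.197 -0.009] 12.01794732133928
[[ 0.029 -0.366  0.93 ]
 [ 0.008  0.931  0.366]
 [-1.    -0.003  0.03 ]]
yaw handle 21.486175929331726
```

Call:
{"fn": "step_arm", "kwargs": {
  "commands": [
    {"gripper": 1,"tx": 1,"ty": 0,"tz": 0,"twist": -0.03},
    {"gripper": 1,"tx": 1.5,"ty": 0,"tz": 0,"twist": -0.06},
    {"gripper": 1,"tx": 1.5,"ty": 0,"tz": 0,"twist": -0.09},
    {"gripper": 1,"tx": 1.5,"ty": 0,"tz": 0,"twist": -0.12},
    {"gripper": 1,"tx": 1.5,"ty": 0,"tz": 0,"twist": -0.15},
    {"gripper": 1,"tx": 1.5,"ty": 0,"tz": 0,"twist": -0.18}
  ]
}}

```text
t: 16.02
eef_pos: [518.6, -223.6, 159.0]
eef_rot: [-0.434, 1.496, 0.434]
wrist_force: [-0.3, 0.8, -3.7]
width: 11.6
```

Call:
{"fn": "step_arm", "kwargs": {
  "commands": [
    {"gripper": 1,"tx": 1,"ty": 0,"tz": 0,"twist": 0},
    {"gripper": 1,"tx": 2,"ty": 0,"tz": 0,"twist": 0},
    {"gripper": 1,"tx": 3,"ty": 0,"tz": 0,"twist": 0},
    {"gripper": 1,"tx": 3,"ty": 0,"tz": 0,"twist": 0}
  ]
}}

```text
t: 16.35
eef_pos: [518.4, -223.6, 155.3]
eef_rot: [-0.434, 1.497, 0.434]
wrist_force: [-0.8, 0.0, -4.5]
width: 11.8
```

Call:
{"fn": "step_arm", "kwargs": {
  "commands": [
    {"gripper": 1,"tx": 1,"ty": 0,"tz": 0,"twist": 0},
    {"gripper": 1,"tx": 2,"ty": 0,"tz": 0,"twist": 0},
    {"gripper": 1,"tx": 3,"ty": 0,"tz": 0,"twist": 0},
    {"gripper": 1,"tx": 4,"ty": 0,"tz": 0,"twist": 0},
    {"gripper": 1,"tx": 5,"ty": 0,"tz": 0,"twist": 0},
    {"gripper": 1,"tx": 5.5,"ty": 0,"tz": 0,"twist": 0},
    {"gripper": 1,"tx": 5.5,"ty": 0,"tz": 0,"twist": 0}
  ]
}}

```text
t: 16.93
eef_pos: [518.6, -223.7, 150.5]
eef_rot: [-0.434, 1.497, 0.433]
wrist_force: [-3.3, -0.2, 3.3]
width: 12.1
```

Call:
{"fn": "step_arm", "kwargs": {
  "commands": [
    {"gripper": 0.9,"tx": 0,"ty": 0,"tz": 0,"twist": 0},
    {"gripper": 0.75,"tx": 0,"ty": 0,"tz": 0,"twist": 0},
    {"gripper": 0.6,"tx": -1,"ty": 0,"tz": 0,"twist": 0},
    {"gripper": 0.5,"tx": -3,"ty": 0,"tz": 0,"twist": 0},
    {"gripper": 0.5,"tx": -6,"ty": 0,"tz": 0,"twist": 0},
    {"gripper": 0.5,"tx": -20,"ty": 0,"tz": 0,"twist": 0},
    {"gripper": 0.5,"tx": -50,"ty": 0,"tz": 0,"twist": 0},
    {"gripper": 0.5,"tx": -85,"ty": 0,"tz": 0,"twist": 0},
    {"gripper": 0.5,"tx": -115,"ty": 0,"tz": 0,"twist": 0},
    {"gripper": 0.5,"tx": -130,"ty": 0,"tz": 0,"twist": 0},
    {"gripper": 0.5,"tx": -130,"ty": 0,"tz": 0,"twist": 0}
  ]
}}

```text
t: 17.85
eef_pos: [517.1, -225.7, 286.1]
eef_rot: [-0.439, 1.489, 0.427]
wrist_force: [0.6, -0.1, 0.6]
width: 42.5
```

```bash
python3 - <<'E'
from h import *
s=robot.sense();print(s['t'],s['eef_pos'],s['wrist_force'],s['width'],s['joint_positions'])
d,v=capfit('w9'); print(v[:3]); p,q=tool();M=q.as_matrix();print(M)
a=cv2.resize(d['img'],(533,400)); sc=snap('scene','s4')['img']
b=cv2.resize(sc[100:260,115:225],(267,388),interpolation=cv2.INTER_CUBIC); b=np.vstack([b,np.zeros((12,267,3),np.uint8)])
cv2.imwrite('pics/v9.png',np.hstack([a,b])[:,:,::-1])
# tab by top + scene (initial)
t=dict(np.load('pics/top0.npz'));s0=dict(np.load('pics/scene0.npz'))
print('hinge',np.array([520,-223,0])+R.from_euler('z',-4.5,degrees=True).apply([108,0,76]))
for z in (300,305,310): print(onz(t,344.3,141.76,z), onz(s0,158,200,z))
E
```

```text
17.85 [ 517.077 -225.735  286.069] [ 0.613 -0.054  0.566] 42.488312398355816 [-0.422  0.328  0.29   1.5    0.019 -0.977]
n 16 cost 0.6286683637190353 ring-tcp in tool [150.507   2.321   0.212] tilt,phase [ -2.664 -11.434]
[ 520.37  -222.477  132.848]
[[ 0.035 -0.527  0.849]
 [ 0.005  0.85   0.527]
 [-0.999 -0.014  0.032]]
hinge [ 627.667 -231.474   76.   ]
[ 672.112 -237.219  300.   ] [ 679.272 -229.325  300.   ]
[ 671.087 -236.482  305.   ] [ 682.392 -226.872  305.   ]
[ 670.061 -235.746  310.   ] [ 685.512 -224.419  310.   ]
```

View pics/v9.png

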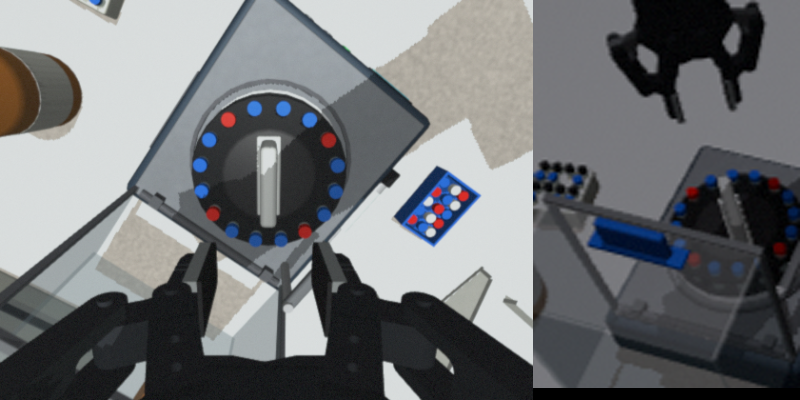

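Wrist view: the caps and handle of the seated carousel are centred, and the cap ring is at z 133 (134 when home). The scene inset shows it level, with the cover open and the tab unobstructed. Next is the cover.

Call:
{"fn": "step_arm", "kwargs": {
  "commands": [
    {"gripper": 0.3,"tx": -15,"ty": 0,"tz": 0,"twist": -0.1},
    {"gripper": 0.1,"tx": -35,"ty": 0,"tz": 0,"twist": -0.2},
    {"gripper": 0,"tx": -60,"ty": 0,"tz": 0,"twist": -0.3},
    {"gripper": 0,"tx": -74,"ty": 0,"tz": 0,"twist": -0.41},
    {"gripper": 0,"tx": -74,"ty": 0,"tz": 0,"twist": -0.52},
    {"gripper": 0,"tx": -74,"ty": 0,"tz": 0,"twist": -0.63},
    {"gripper": 0,"tx": -74,"ty": 0,"tz": 0,"twist": -0.74},
    {"gripper": 0,"tx": -74,"ty": 0,"tz": 0,"twist": -0.85},
    {"gripper": 0,"tx": -74,"ty": 0,"tz": 0,"twist": -0.937},
    {"gripper": 0,"tx": -74,"ty": 0,"tz": 0,"twist": -0.937},
    {"gripper": 0,"tx": -74,"ty": 0,"tz": 0,"twist": -0.937}
  ]
}}

```text
t: 18.87
eef_pos: [512.7, -225.2, 353.4]
eef_rot: [-1.156, 1.219, 1.134]
wrist_force: [-0.4, -0.3, 0.2]
width: 85.6
```

```bash
python3 - <<'E'
from h import *
s=robot.sense();print(s['t'],s['eef_pos'],s['wrist_force'],s['width'],s['joint_positions']); p,q=tool();M=q.as_matrix();print(M)
h=np.array([627.7,-231.5,76]); ex=np.array([.997,-.078,0])
for z in (355,317): print('to x=640',M.T@(np.array([640,-232.5,z])-p))
E
```

```text
18.8667 [ 512.667 -225.194  353.413] [-0.389 -0.311  0.227] 85.57519193239098 [-0.424  0.339  0.479  1.689  0.019 -1.915]
[[ 0.028 -0.996  0.08 ]
 [ 0.008  0.08   0.997]
 [-1.    -0.027  0.01 ]]
to x=640 [   1.932 -127.504    2.941]
to x=640 [  39.915 -126.464    2.552]
```

Call:
{"fn": "step_arm", "kwargs": {
  "commands": [
    {"gripper": 0,"tx": -6,"ty": -12,"tz": 0,"twist": 0},
    {"gripper": 0,"tx": -6,"ty": -36,"tz": 1,"twist": 0},
    {"gripper": 0,"tx": -6,"ty": -64,"tz": 2,"twist": 0},
    {"gripper": 0,"tx": -6,"ty": -92,"tz": 3,"twist": 0},
    {"gripper": 0,"tx": -6,"ty": -115,"tz": 3,"twist": 0},
    {"gripper": 0,"tx": -6,"ty": -127,"tz": 3,"twist": 0},
    {"gripper": 0,"tx": -6,"ty": -127,"tz": 3,"twist": 0},
    {"gripper": 0,"tx": -6,"ty": -127,"tz": 3,"twist": 0}
  ]
}}

```text
t: 19.53
eef_pos: [639.7, -232.4, 360.5]
eef_rot: [-1.153, 1.221, 1.136]
wrist_force: [-0.9, -0.3, 0.2]
width: 85.1
```

```bash
python3 - <<'E'
from h import *
s=robot.sense();print(s['t'],s['eef_pos'],s['wrist_force'],s['width'],s['joint_positions']); p,q=tool();M=q.as_matrix();print(M)
d=snap('wrist','w10'); sc=snap('scene','s5')['img']
a=cv2.resize(d['img'],(480,360)); b=cv2.resize(sc[90:240,90:220],(312,360),interpolation=cv2.INTER_CUBIC)
cv2.imwrite('pics/v10.png',np.hstack([a,b])[:,:,::-1])
E
```

```text
19.5333 [ 639.712 -232.39   360.531] [-0.886 -0.287  0.211] 85.09324399475533 [-0.356  0.684  1.063  1.93   0.017 -1.846]
[[ 0.025 -0.996  0.081]
 [ 0.009  0.081  0.997]
 [-1.    -0.024  0.011]]
```

View pics/v10.png

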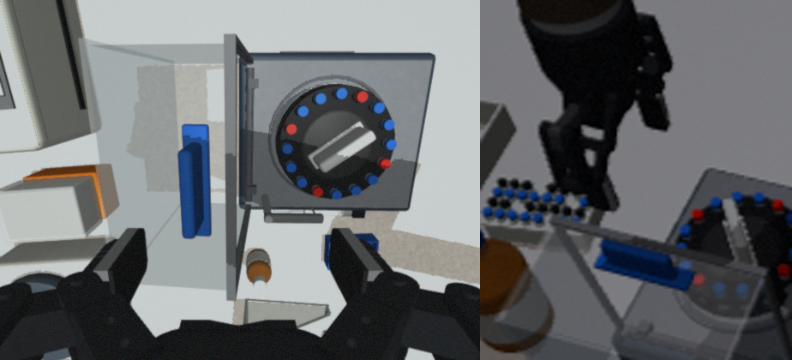

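Wrist view: the tab is at about (192,180), with the left (rear) finger behind it and the transparent panel below. The scene view shows the fingers straddling the tab from above.

Call:
{"fn": "step_arm", "kwargs": {
  "commands": [
    {"gripper": 0,"tx": 12,"ty": 0,"tz": 0,"twist": 0},
    {"gripper": 0,"tx": 24,"ty": 0,"tz": 0,"twist": 0},
    {"gripper": 0,"tx": 34,"ty": 0,"tz": 0,"twist": 0},
    {"gripper": 0,"tx": 40,"ty": 0,"tz": 0,"twist": 0},
    {"gripper": 0,"tx": 43,"ty": 0,"tz": 0,"twist": 0},
    {"gripper": 0,"tx": 43,"ty": 0,"tz": 0,"twist": 0}
  ]
}}

```text
t: 20.13
eef_pos: [638.9, -232.1, 320.0]
eef_rot: [-1.154, 1.221, 1.134]
wrist_force: [0.8, 0.1, 0.4]
width: 85.1
```

Call:
{"fn": "step_arm", "kwargs": {
  "commands": [
    {"gripper": 0,"tx": 0,"ty": 4,"tz": 0,"twist": 0},
    {"gripper": 0,"tx": 0,"ty": 9,"tz": 0,"twist": 0},
    {"gripper": 0,"tx": 0,"ty": 14,"tz": 0,"twist": 0},
    {"gripper": 0,"tx": 0,"ty": 20,"tz": 0,"twist": 0},
    {"gripper": 0,"tx": 0,"ty": 26,"tz": 0,"twist": 0}
  ]
}}

```text
t: 20.55
eef_pos: [612.6, -230.0, 320.2]
eef_rot: [-1.155, 1.22, 1.133]
wrist_force: [-0.5, 0.4, -0.5]
width: 85.2
```

```bash
python3 - <<'E'
from h import *
s=robot.sense();print(s['t'],s['eef_pos'],s['wrist_force'],s['torque'],s['width'])
d=snap('wrist','w11');sc=snap('scene','s6')['img']
for n,D in (('w10',dict(np.load('pics/w10.npz'))),('w11',d)):
    hsv=cv2.cvtColor(D['img'],cv2.COLOR_RGB2HSV); m=cv2.inRange(hsv,(105,150,60),(125,255,255))
    k,l,st,c=cv2.connectedComponentsWithStats(m)
    for i in range(1,k):
        if st[i,4]>1200: print(n,c[i],st[i])
a=cv2.resize(d['img'],(480,360)); b=cv2.resize(sc[90:240,90:220],(312,360),interpolation=cv2.INTER_CUBIC)
cv2.imwrite('pics/v11.png',np.hstack([a,b])[:,:,::-1])
E
```

```text
20.55 [ 612.584 -230.021  320.189] [-0.457  0.406 -0.546] [0.022 0.044 0.054] 85.16628930452994
w10 [227.154 211.269] [ 208  146   38  132 4232]
w11 [164.443 224.159] [ 131  154   62  152 6080]
```

View pics/v11.png

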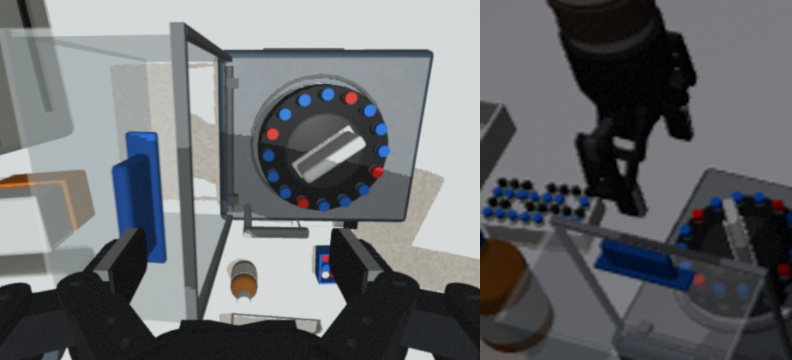

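```bash
python3 - <<'E'
from h import *
L=lambda n:dict(np.load(f'pics/{n}.npz'))
w10,w11,t,s0,s6=L('w10'),L('w11'),L('top0'),L('scene0'),L('s6')
def blob(D,x0,y0,x1,y1):
    hsv=cv2.cvtColor(D['img'],cv2.COLOR_RGB2HSV); m=cv2.inRange(hsv,(100,150,60),(125,255,255)); z=np.zeros_like(m); z[y0:y1,x0:x1]=m[y0:y1,x0:x1]
    ys,xs=np.nonzero(z); print(len(xs),xs.min(),xs.max(),ys.min(),ys.max(),xs.mean(),ys.mean()); return xs.mean(),ys.mean()
A=blob(w10,200,130,250,290);B=blob(w11,120,140,200,320);T=(344.3,141.76);S=blob(s0,130,180,182,212);S6=blob(s6,130,180,182,212)
print('tri w10,w11',tri(ray(w10,*A),ray(w11,*B)));print('top+w10',tri(ray(t,*T),ray(w10,*A)));print('scene+w10',tri(ray(s0,*S),ray(w10,*A)));print('scene+top',tri(ray(s0,*S),ray(t,*T)))
p=tri(ray(t,*T),ray(w10,*A),ray(w11,*B),ray(s0,*S));print(p)
for D in (w10,w11,t,s0): print(proj(D,p))
q=np.array([669,-235,304]); print([proj(D,q) for D in (w10,w11,t,s0)])
tc,_=tool(); print('tips proj w11',proj(w11,tc+[43,0,-9]),proj(w11,tc+[43,0,-22]))
E
```

```text
4232 208 245 146 277 227.1540642722117 211.26890359168243
6081 131 192 154 305 164.44252590034534 224.1555665186647
278 130 178 181 210 157.15107913669064 199.41007194244605
284 130 178 181 210 158.77464788732394 198.79577464788733
tri w10,w11 [ 674.252 -239.639  288.117]
top+w10 [ 673.507 -238.371  292.162]
scene+w10 [ 672.947 -237.071  290.337]
scene+top [ 673.265 -237.169  291.535]
[ 673.464 -238.864  289.165]
[227.536 209.215]
[166.334 230.31 ]
[344.326 142.024]
[155.935 200.022]
[array([231.722, 221.791]), array([166.823, 247.008]), array([343.824, 142.475]), array([156.762, 194.478])]
tips proj w11 [191.098 260.651] [197.483 250.015]
```

```bash
python3 - <<'E'
from h import *
w=dict(np.load('pics/w11.npz')); tc,q=tool();M=q.as_matrix()
for T in (0,5,9,15,22):
    print(T,[proj(w,tc+M@np.array([T,-42.6,k])).round(0) for k in (-11,11)], [proj(w,tc+M@np.array([T,42.6,k])).round(0) for k in (-11,11)])
g=w['img'].astype(int).sum(2)
print(M[:,2])
cv2.imwrite('pics/v12.png',cv2.resize(w['img'][150:380,90:470],None,fx=2,fy=2)[:,:,::-1])
E
```

```text
0 [array([184., 241.]), array([187., 285.])] [array([373., 241.]), array([370., 285.])]
5 [array([186., 237.]), array([190., 280.])] [array([370., 237.]), array([367., 280.])]
9 [array([188., 234.]), array([192., 276.])] [array([368., 234.]), array([365., 276.])]
15 [array([191., 229.]), array([194., 270.])] [array([365., 229.]), array([362., 270.])]
22 [array([195., 225.]), array([197., 264.])] [array([362., 225.]), array([359., 264.])]
[0.082 0.997 0.01 ]
```

Call:
{"fn": "step_arm", "kwargs": {
  "commands": [
    {"gripper": 0,"tx": 0,"ty": -12,"tz": 0,"twist": 0},
    {"gripper": 0,"tx": 0,"ty": -26,"tz": 0,"twist": 0},
    {"gripper": 0,"tx": 0,"ty": -31,"tz": 0,"twist": 0},
    {"gripper": 0,"tx": 3,"ty": -31,"tz": 0,"twist": 0},
    {"gripper": 0,"tx": 6,"ty": -31,"tz": 0,"twist": 0},
    {"gripper": 0,"tx": 9,"ty": -31,"tz": 0,"twist": 0},
    {"gripper": 0,"tx": 12,"ty": -31,"tz": 0,"twist": 0},
    {"gripper": 0,"tx": 15,"ty": -31,"tz": 0,"twist": 0},
    {"gripper": 0,"tx": 15,"ty": -31,"tz": 0,"twist": 0}
  ]
}}

```text
t: 21.4
eef_pos: [643.0, -232.4, 305.9]
eef_rot: [-1.154, 1.221, 1.133]
wrist_force: [-0.3, 0.1, -0.4]
width: 85.3
```

```bash
python3 - <<'E'
from h import *
s=robot.sense();print(s['t'],s['eef_pos'],s['wrist_force'],s['joint_positions'])
d=snap('wrist','w12')
cv2.imwrite('pics/v12.png',d['img'][:,:,::-1])
E
```

```text
21.4 [ 642.951 -232.434  305.948] [-0.262  0.145 -0.391] [-0.355  0.632  0.824  1.74   0.017 -1.843]
```

View pics/v12.png

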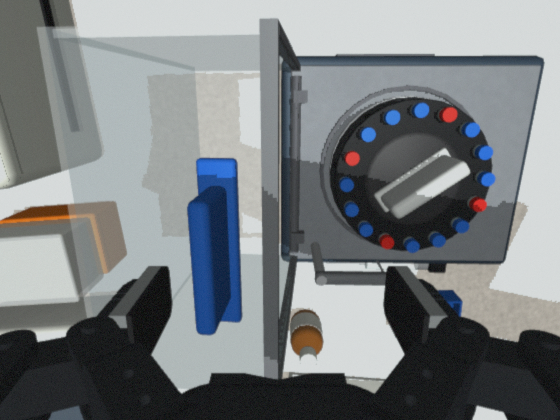

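Wrist view: the tab's upright is at columns 190–215, rows 197–335. The rear finger's tip is at (170,265), left of (behind) the tab but apparently still above its top edge, so I'll go lower before pushing.

Call:
{"fn": "step_arm", "kwargs": {
  "commands": [
    {"gripper": 0,"tx": 3,"ty": 0,"tz": 0,"twist": 0},
    {"gripper": 0,"tx": 6,"ty": 0,"tz": 0,"twist": 0},
    {"gripper": 0,"tx": 9,"ty": 0,"tz": 0,"twist": 0},
    {"gripper": 0,"tx": 12,"ty": 0,"tz": 0,"twist": 0},
    {"gripper": 0,"tx": 12,"ty": 0,"tz": 0,"twist": 0}
  ]
}}

```text
t: 21.87
eef_pos: [643.1, -232.2, 293.3]
eef_rot: [-1.153, 1.221, 1.134]
wrist_force: [0.5, 0.1, -1.2]
width: 85.1
```

Call:
{"fn": "step_arm", "kwargs": {
  "commands": [
    {"gripper": 0,"tx": 0,"ty": 4,"tz": 0,"twist": 0},
    {"gripper": 0,"tx": 0,"ty": 8,"tz": 0,"twist": 0},
    {"gripper": 0,"tx": 0,"ty": 12,"tz": 0,"twist": 0},
    {"gripper": 0,"tx": 0,"ty": 16,"tz": 0,"twist": 0}
  ]
}}

```text
t: 22.2
eef_pos: [627.2, -231.0, 293.7]
eef_rot: [-1.155, 1.22, 1.132]
wrist_force: [1.1, -0.4, 1.2]
width: 85.4
```

```bash
cat > tabm.py <<'E'
from h import *
s=robot.sense();print(s['t'],s['eef_pos'],s['wrist_force'],s['torque'])
for n in ('wrist','scene'):
    d=snap(n,f"{n}_{int(s['t']*100)}"); hsv=cv2.cvtColor(d['img'],cv2.COLOR_RGB2HSV); m=cv2.inRange(hsv,(105,150,60),(125,255,255))
    if n=='scene': z=np.zeros_like(m); z[170:260,125:184]=m[170:260,125:184]; m=z
    k,l,st,c=cv2.connectedComponentsWithStats(m); i=1+st[1:,4].argmax(); print(n,c[i].round(1),st[i])
E
python3 tabm.py
```

```text
22.2 [ 627.216 -230.954  293.711] [ 1.143 -0.355  1.181] [-0.01  -0.367  0.02 ]
wrist [196.9 256. ] [ 166  163   61  192 9065]
scene [161.4 199.1] [140 190  41  16 157]
```

Call:
{"fn": "step_arm", "kwargs": {
  "commands": [
    {"gripper": 0,"tx": 0,"ty": 4,"tz": 0,"twist": 0},
    {"gripper": 0,"tx": 0,"ty": 8,"tz": 0,"twist": 0},
    {"gripper": 0,"tx": 0,"ty": 13,"tz": 0,"twist": 0},
    {"gripper": 0,"tx": 0,"ty": 18,"tz": 0,"twist": 0}
  ]
}}

```text
t: 22.63
eef_pos: [608.1, -229.4, 293.4]
eef_rot: [-1.154, 1.221, 1.133]
wrist_force: [1.8, -0.6, 0.9]
width: 85.4
```

```bash
python3 tabm.py
```

```text
22.6333 [ 608.138 -229.437  293.365] [ 1.752 -0.614  0.884] [-0.009 -0.339  0.048]
wrist [192.1 257.7] [ 163  164   58  195 8855]
scene [163.7 192.2] [143 183  41  16 156]
```

Call:
{"fn": "step_arm", "kwargs": {
  "commands": [
    {"gripper": 0,"tx": 0,"ty": 10,"tz": 0,"twist": 0},
    {"gripper": 0,"tx": 0,"ty": 20,"tz": 0,"twist": 0},
    {"gripper": 0,"tx": 0,"ty": 30,"tz": 0,"twist": 0},
    {"gripper": 0,"tx": 0,"ty": 40,"tz": 0,"twist": 0},
    {"gripper": 0,"tx": 0,"ty": 50,"tz": 0,"twist": 0},
    {"gripper": 0,"tx": 1,"ty": 60,"tz": 0,"twist": 0},
    {"gripper": 0,"tx": 2,"ty": 70,"tz": 0,"twist": 0}
  ]
}}

```text
t: 23.32
eef_pos: [537.0, -223.5, 289.3]
eef_rot: [-1.152, 1.223, 1.134]
wrist_force: [1.2, -0.5, -0.7]
width: 85.6
```

```bash
python3 tabm.py
```

```text
23.3167 [ 536.979 -223.516  289.291] [ 1.247 -0.45  -0.692] [-0.05  -0.131 -0.022]
wrist [179.2 251.9] [ 148  163   57  196 7374]
scene [177.3 171. ] [168 170  16   4  35]
```

Call:
{"fn": "step_arm", "kwargs": {
  "commands": [
    {"gripper": 0,"tx": 2,"ty": 10,"tz": 0,"twist": 0},
    {"gripper": 0,"tx": 5,"ty": 20,"tz": 0,"twist": 0},
    {"gripper": 0,"tx": 8,"ty": 30,"tz": 0,"twist": 0},
    {"gripper": 0,"tx": 12,"ty": 40,"tz": 0,"twist": 0},
    {"gripper": 0,"tx": 16,"ty": 50,"tz": 0,"twist": 0},
    {"gripper": 0,"tx": 21,"ty": 60,"tz": 0,"twist": 0}
  ]
}}

```text
t: 23.92
eef_pos: [476.8, -218.3, 267.2]
eef_rot: [-1.152, 1.224, 1.134]
wrist_force: [0.2, -0.1, 0.4]
width: 85.3
```

```bash
python3 tabm.py
```

```text
23.9167 [ 476.808 -218.3    267.222] [ 0.246 -0.052  0.413] [-0.015  0.065  0.031]
wrist [169.  250.3] [ 131  164   71  194 7939]
scene [175. 185.] [174 184   3   3   7]
```

Call:
{"fn": "step_arm", "kwargs": {
  "commands": [
    {"gripper": 0,"tx": 5,"ty": 10,"tz": 0,"twist": 0},
    {"gripper": 0,"tx": 11,"ty": 20,"tz": 0,"twist": 0},
    {"gripper": 0,"tx": 17,"ty": 30,"tz": 0,"twist": 0},
    {"gripper": 0,"tx": 24,"ty": 39,"tz": 0,"twist": 0},
    {"gripper": 0,"tx": 31,"ty": 47,"tz": 0,"twist": 0}
  ]
}}

```text
t: 24.43
eef_pos: [429.8, -213.8, 234.6]
eef_rot: [-1.15, 1.225, 1.136]
wrist_force: [-0.4, 0.0, -0.6]
width: 85.5
```

```bash
python3 tabm.py
```

```text
24.4333 [ 429.753 -213.793  234.609] [-0.381  0.047 -0.568] [0.012 0.042 0.005]
wrist [208.7 268.7] [  153   160   150   211 13227]
scene [132.9 173.4] [132 172   3   4  11]
```

Call:
{"fn": "step_arm", "kwargs": {
  "commands": [
    {"gripper": 0,"tx": -15,"ty": 0,"tz": 0,"twist": 0},
    {"gripper": 0,"tx": -40,"ty": 0,"tz": 0,"twist": 0},
    {"gripper": 0,"tx": -75,"ty": 0,"tz": 0,"twist": 0},
    {"gripper": 0,"tx": -105,"ty": 0,"tz": 0,"twist": 0},
    {"gripper": 0,"tx": -120,"ty": 10,"tz": 0,"twist": 0},
    {"gripper": 0,"tx": -120,"ty": 30,"tz": 0,"twist": 0},
    {"gripper": 0,"tx": -120,"ty": 60,"tz": 0,"twist": 0},
    {"gripper": 0,"tx": -120,"ty": 90,"tz": 0,"twist": 0},
    {"gripper": 0,"tx": -120,"ty": 100,"tz": 0,"twist": 0},
    {"gripper": 0,"tx": -120,"ty": 100,"tz": 0,"twist": 0},
    {"gripper": 0,"tx": -120,"ty": 100,"tz": 0,"twist": 0},
    {"gripper": 0,"tx": -120,"ty": 100,"tz": 0,"twist": 0}
  ]
}}

```text
t: 25.53
eef_pos: [327.9, -206.5, 352.3]
eef_rot: [-1.148, 1.225, 1.137]
wrist_force: [-0.8, -0.4, 0.1]
width: 85.8
```

Call:
{"fn": "step_arm", "kwargs": {
  "commands": [
    {"gripper": 0,"tx": 0,"ty": 0,"tz": 0,"twist": 0},
    {"gripper": 0,"tx": 0,"ty": 0,"tz": 0,"twist": 0},
    {"gripper": 0,"tx": 0,"ty": 0,"tz": 0,"twist": 0},
    {"gripper": 0,"tx": 0,"ty": 0,"tz": 0,"twist": 0},
    {"gripper": 0,"tx": 0,"ty": 0,"tz": 0,"twist": 0},
    {"gripper": 0,"tx": 0,"ty": 0,"tz": 0,"twist": 0},
    {"gripper": 0,"tx": 0,"ty": 0,"tz": 0,"twist": 0},
    {"gripper": 0,"tx": 0,"ty": 0,"tz": 0,"twist": 0},
    {"gripper": 0,"tx": 0,"ty": 0,"tz": 0,"twist": 0},
    {"gripper": 0,"tx": 0,"ty": 0,"tz": 0,"twist": 0},
    {"gripper": 0,"tx": 0,"ty": 0,"tz": 0,"twist": 0},
    {"gripper": 0,"tx": 0,"ty": 0,"tz": 0,"twist": 0}
  ]
}}

```text
t: 26.53
eef_pos: [327.9, -206.5, 352.3]
eef_rot: [-1.148, 1.225, 1.137]
wrist_force: [0.1, 0.2, 0.4]
width: 85.4
```

Call:
{"fn": "step_arm", "kwargs": {
  "commands": [
    {"gripper": 0,"tx": 0,"ty": 0,"tz": 0,"twist": 0},
    {"gripper": 0,"tx": 0,"ty": 0,"tz": 0,"twist": 0},
    {"gripper": 0,"tx": 0,"ty": 0,"tz": 0,"twist": 0},
    {"gripper": 0,"tx": 0,"ty": 0,"tz": 0,"twist": 0},
    {"gripper": 0,"tx": 0,"ty": 0,"tz": 0,"twist": 0},
    {"gripper": 0,"tx": 0,"ty": 0,"tz": 0,"twist": 0},
    {"gripper": 0,"tx": 0,"ty": 0,"tz": 0,"twist": 0},
    {"gripper": 0,"tx": 0,"ty": 0,"tz": 0,"twist": 0},
    {"gripper": 0,"tx": 0,"ty": 0,"tz": 0,"twist": 0},
    {"gripper": 0,"tx": 0,"ty": 0,"tz": 0,"twist": 0},
    {"gripper": 0,"tx": 0,"ty": 0,"tz": 0,"twist": 0},
    {"gripper": 0,"tx": 0,"ty": 0,"tz": 0,"twist": 0}
  ]
}}

```text
t: 27.53
eef_pos: [327.9, -206.5, 352.3]
eef_rot: [-1.148, 1.225, 1.137]
wrist_force: [0.3, 0.1, -0.4]
width: 85.3
```

Call:
{"fn": "step_arm", "kwargs": {
  "commands": [
    {"gripper": 0,"tx": 0,"ty": 0,"tz": 0,"twist": 0},
    {"gripper": 0,"tx": 0,"ty": 0,"tz": 0,"twist": 0},
    {"gripper": 0,"tx": 0,"ty": 0,"tz": 0,"twist": 0},
    {"gripper": 0,"tx": 0,"ty": 0,"tz": 0,"twist": 0},
    {"gripper": 0,"tx": 0,"ty": 0,"tz": 0,"twist": 0},
    {"gripper": 0,"tx": 0,"ty": 0,"tz": 0,"twist": 0},
    {"gripper": 0,"tx": 0,"ty": 0,"tz": 0,"twist": 0},
    {"gripper": 0,"tx": 0,"ty": 0,"tz": 0,"twist": 0},
    {"gripper": 0,"tx": 0,"ty": 0,"tz": 0,"twist": 0},
    {"gripper": 0,"tx": 0,"ty": 0,"tz": 0,"twist": 0},
    {"gripper": 0,"tx": 0,"ty": 0,"tz": 0,"twist": 0},
    {"gripper": 0,"tx": 0,"ty": 0,"tz": 0,"twist": 0}
  ]
}}

```text
t: 28.53
eef_pos: [327.9, -206.5, 352.3]
eef_rot: [-1.148, 1.225, 1.137]
wrist_force: [-0.5, -1.1, -0.4]
width: 85.4
```

```bash
cat > fin.py <<'E'
from h import *
s=robot.sense();print(s['t'],s['eef_pos'],s['wrist_force'])
h=np.array([627.7,-231.5,76]); ez=R.from_euler('z',-4.5,degrees=True)
for n in ('wrist','top','scene'):
    d=snap(n,f"fin_{n}_{int(s['t']*100)}"); hsv=cv2.cvtColor(d['img'],cv2.COLOR_RGB2HSV); m=cv2.inRange(hsv,(105,150,60),(125,255,255))
    for ph in (0,.1,.3): print(n,ph,'tab pred',proj(d,h+ez.apply([-229*np.cos(ph)+30*np.sin(ph),0,229*np.sin(ph)+30*np.cos(ph)])).round(1))
    k,l,st,c=cv2.connectedComponentsWithStats(m)
    for i in np.argsort(-st[1:,4])[:7]+1: print('  blob',c[i].round(1),st[i])
E
python3 fin.py
```

```text
28.5333 [ 327.927 -206.535  352.318] [-0.511 -1.099 -0.359]
wrist 0 tab pred [217.6 165.6]
wrist 0.1 tab pred [209.9 169.4]
wrist 0.3 tab pred [184.9 178.1]
  blob [216.2 165.6] [ 198  126   37   81 1966]
  blob [205.8 294.7] [ 173  273   60   42 1032]
  blob [199.  274.5] [199 274   1   2   2]
  blob [189.5 308. ] [189 308   2   1   2]
  blob [210. 274.] [210 274   1   1   1]
  blob [194. 276.] [194 276   1   1   1]
  blob [229. 278.] [229 278   1   1   1]
top 0 tab pred [333.2 228.6]
top 0.1 tab pred [334.  227.2]
top 0.3 tab pred [335.7 222.4]
  blob [ 15.7 404.4] [  0 385  35  35 750]
  blob [333.2 228.6] [325 224  18  10 143]
  blob [486.9 173.3] [481 168  13  12 125]
  blob [490.5 231.9] [485 226  13  12 124]
  blob [414.1 167.8] [409 163  11  11  97]
  blob [273.1 216.9] [268 203  14  22  92]
  blob [277.5 207.1] [272 203  10  13  51]
scene 0 tab pred [215.5 161.8]
scene 0.1 tab pred [214.  157.6]
scene 0.3 tab pred [210.  150.8]
  blob [284.  210.9] [271 196  25  28 216]
  blob [ 81.5 187.4] [ 74 182  16  12 146]
  blob [ 37.4 102.5] [ 30  98  16  10 127]
  blob [  2.  153.6] [  0 149   6  11  50]
  blob [109.  170.7] [105 169   9   4  23]
  blob [ 97.6 178.2] [ 96 177   4   4  12]
  blob [129.2 181.9] [127 181   5   3  12]
```

The tab blobs match the closed-cover prediction in the top view (333.2,228.6) and to within 1.4 px in the wrist view. One last check is that the bystanders haven't moved, then I'll hand in.

```bash
python3 - <<'E'
from h import *
import glob
a=np.load('pics/top0.npz')['img'];b=np.load(glob.glob('pics/fin_top*.npz')[0])['img']
for n,(x0,y0,x1,y1) in {'dropper':(262,160,281,179),'capbox':(265,200,286,226),'rack':(390,198,435,225),'solvent':(390,158,424,188),'beaker':(132,192,160,216),'jar':(132,154,162,182),'spanner':(120,224,168,252)}.items():
    g=lambda i:cv2.cvtColor(i[y0:y1,x0:x1],cv2.COLOR_RGB2GRAY).astype(np.float32)
    print(n,cv2.phaseCorrelate(g(a),g(b)))
print(robot.close_job())
E
```

```text
dropper ((0.0011299295575408763, 0.00011815762988121037), 0.9994275354593992)
capbox ((-0.0527546299187982, 0.494249640119488), 1.0049107041623857)
rack ((0.48655223479322274, 0.41503229594259317), 0.9949514041712255)
solvent ((-0.09609431737879603, -0.04689295157433193), 0.9494114809566074)
beaker ((-0.11152274836335607, 0.04345612055229786), 0.9358697581622336)
jar ((0.02698239210724651, -0.0016096587247744765), 0.9665932194391886)
spanner ((0.050171772125764846, 0.0171819397604267), 0.980272854036755)
the job is handed in; nothing more can be done
None
```

The carousel is seated on the turntable, the cover is closed, and I handed the job in at about 28.7 s of the 72 s allowed.

**What I did**
- **Lift:** I lifted the carousel off the stand along its own axis. The tool can only point straight down, so it came off still tilted about 30°.
- **Levelling:** I levelled it by gently rolling its foot flat on clear bench, then let go and re-gripped it at its centre. The task did not ask for this extra set-down.
- **Seating:** I set it on the lugs with its handle in line with the instrument, touching at a tool height of about 161 mm. I turned it about 36° anticlockwise under light pressure, and it went down about 10 mm to a firm stop at 150.5 mm. Then I let go.
- **Cover:** I pushed the blue tab from behind, past the point where the cover sinks shut by itself. My first push passed over the top of the tab without touching it, so I went lower and repeated it.

**Last checks**
- **Carousel:** after release, the cap ring was at 132.8 mm, against 134 mm expected when fully home. It was centred to within about 1 mm. I did not measure it again once the cover was shut.
- **Cover:** the tab matched the closed position exactly in the top view and to within 1.4 pixels in the wrist view. My colour mask did not find it in the scene view, so that view gives no confirmation.
- **Bystanders:** five of the seven showed shifts of about 0.1 pixel or less. The cap box and vial rack read about 0.5 and 0.6 pixel (roughly 2 mm). I never touched them and took this to be changed shadows, but did not check further.
- **Forces:** the highest wrist force I read was about 16 N.

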